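# Put the tea whisk away in the pedal-lid box

## Task

Take the whisk stand off the lid of the ceramic box and set it upright on the round cork mat in the cubby, then press the box's pedal until the lid swings past upright and stays open, and set the whisk down inside, tines down. Then ease the pedal back up, holding it all the way so that the lid comes down closed without falling or slamming. Work the lid only by its pedal, never touching the lid itself; set things down rather than drop them, and leave the bowl, the caddy, the cup and the jar where they are.

Things in the scene. Friction and masses are not known exactly. Their poses are not given: they have to be found in the camera images.
- box: White ceramic box, fixed to the table, 110 x 110 mm outside, 115 mm tall without its lid, walls 7 mm, floor 5 mm, open top under the lid (inside 96 x 96 mm, 110 mm deep). Origin at the centre of its underside, z up; the pedal is on its -x side, the lid is hinged along the top edge of its +x side (hinge axis along y).
- box_floor (a point): Centre of the box's inner floor, where the whisk is to stand; axes as the box.
- lid: The lid: a ceramic panel 112 x 114 x 10 mm, 0.25 kg. Origin in the middle of the hinge line, at the box's top edge; the panel runs 111 mm from there along its -x, its upper face is 10 mm up its z. Closed, its upper face is 125 mm above the table; fully open it stands just past upright and its edge is 225 mm above the table.
- lid_angle (a joint): Lid angle in rad: 0 closed, 1.57 upright, 1.75 fully open (stop). It is geared to the pedal (lid = 4.17 x pedal angle). Past upright its own weight keeps it open; below upright its weight pulls it shut and the pedal up, so a pedal let go there makes it slam.
- pedal (a joint): Pedal angle in rad: 0 up (lid closed), 0.42 fully down (lid fully open). About 6 N down at the bar starts the lid; the force fades to nothing as the lid comes upright. From fully down, about 2 N up at the bar brings it back over the top, and then the bar must be held back with up to 6 N.
- pedal_pivot (a point): Pedal's pivot, on the middle of the box's -x face, 55 mm above the table; the pivot axis is along the box's y, axes as the box.
- pedal_bar (a point): Centre of the pedal's cross-bar: a steel round bar of 20 mm diameter and 30 mm long along the box's y, at the end of a 16 mm wide, 6 mm thick steel arm, 90 mm from the pivot towards the box's -x. The bar can be pressed on top, or its two flat ends pinched from above (30 mm wide) and it turns between the fingers as it goes along its arc. Centre 76 mm above the table when up (arm 0.24 rad above level), 39 mm when fully down (0.18 rad below level).
- stand: Carved dark wooden whisk stand, round, 82 mm tall, 0.12 kg: foot 52 mm across, waist 28 mm at 26 to 34 mm up, fluted head 39 mm across from 48 to 78 mm up (the place to grip). Starts upright on the closed lid. Origin at the centre of its underside, z up.
- whisk: Bamboo whisk standing on its tines in one bay of the cubby: tines 60 mm across at the widest (20 mm up), handle 25 mm across from 50 to 95 mm up (the place to grip), 95 mm tall, 0.06 kg. Origin at the centre of its underside (tine tips), z up. It fits in the box under the closed lid when it stands on the box floor.
- cubby: Light ash open-topped cubby, fixed, 226 x 226 mm, floor 10 mm thick, outer walls and crossing dividers 6 mm thick, 55 mm tall above the table. Four square bays, 104 mm inside, centred at x, y = +-55 mm from its origin. Origin at the centre of its underside. Mat, whisk, bowl and caddy are one in each bay, in any order.
- mat: Round cork mat, 68 mm across, 3 mm thick, fixed on the floor of the otherwise empty bay: the stand's place. Origin at the centre of its underside (10 mm above the table); a stand on it has its underside 3 mm above this.
- bowl: Speckled beige bowl, 90 mm across, 62 mm tall, in a bay of the cubby; leave alone. Origin at the centre of its underside.
- caddy: Steel tea caddy, a cylinder 68 mm across and 150 mm tall, in a bay of the cubby; leave alone and keep the gripper's body clear of it. Origin at the centre of its underside.
- cup: White ceramic cup, 68 mm across, 60 mm tall, on the table beside the pedal, the jar on the other side; its centre is 110 to 120 mm to one side of the pedal's line. Leave alone. Origin at the centre of its underside.
- jar: Small lidded wooden tea jar, 60 mm across, 68 mm tall, on the table beside the pedal, opposite the cup (either may be left or right), its centre 110 to 120 mm from the pedal's line. Leave alone. Origin at the centre of its underside.
Mind the look-alikes: they are no part of the job. What is shaped like the stand but green or red is not meant. Of the things like the box, leave any that is red; of the rest the larger one is meant.

How it is judged:
By the outcome, as a careful person would: the job done as asked, in the order asked, and still so for the second after the job is handed in, with the robot touching nothing.
It also fails if it takes over 72 s, if anything falls off the work surface, if the arm or the gripper's body presses on something with over 40 N, if the wrist force passes 120 N, or if a joint passes its speed limit or range.

## Robot

A 6-joint arm with a two-finger parallel gripper is mounted at the origin on the work surface. World frame = base frame: x ahead of the robot, y to its left, z up, the work surface at z = 0. Lengths are in m, angles in rad, forces in N, time in s.
With the tool pointing down it reaches from about 0.375 to 0.975 m from the base axis. Payload 3.8 kg.
Tool frame: the origin (TCP) lies midway between the tips of the shut fingers; the grasp point (between the pads) lies 19 mm behind it; z points along the fingers, y is the direction in which the jaws open and shut (so a half turn about z gives the same grasp; the last joint's range is limited). The gripper opens to 88 mm and grips with 3 to 60 N. Pads are 18 mm wide; open, the fingers measure 123 mm over their backs; the gripper's body (75 mm by 187 mm) begins 45 mm behind the grasp point.
Start: joints at [-1.199, 0.264, 1.604, -0, 1.274, -0.037], TCP at [0.268, -0.619, 0.239] pointing down, gripper open.
Joint ranges: [-2.63, 2.63], [-0.94, 2.18], [0.31, 2.57], [-1.31, 4.45], [0, 2.66], [-2.55, 2.55]. Speed limits (rad/s): [2.57, 2.57, 3.14, 3.14, 3.14, 3.14].

## Interface

Orientations are given as [roll, pitch, yaw] about the fixed x, y, z axes, in that order (R = Rz(yaw) Ry(pitch) Rx(roll)).
In Python, from rig import manip, cams, job_done gives the robot as it stands.
- The arm moves only by the shell command python3 -m inch 'ROWS' [OPENING] [FORCE]. ROWS is JSON, a list that holds one entry, the list of rows, each a list of 4 numbers: the shift along the tool's x, y, z in units of 40 mm (1.0 is 40 mm), then the turn about the tool's z in units of 180 degrees (1.0 is 180 degrees). A call has 1 to 8 rows; each row shifts and turns the pose as measured when the row begins, along the tool's axes as they then stand; what a row does not reach is not made up. A row lasts 1/12 s, in which the tool goes at most 41.7 mm and 7.16 degrees, less where a joint would pass 70% of its speed; a pose out of reach is approached as far as the arm can. A call with a number of a shift or a turn outside -1 to 1 is refused whole. A call with a gripper value outside its range is refused whole. OPENING is the opening, from 0 (shut) to 1 (fully open), set as the call begins (- or left out, the last holds). The fingers move at their own pace and stop on an object; FORCE is the grip in N (left out, the last holds). Time passes only in rows, so rows that do not move let the fingers close. It gives the time, the measured TCP pose, the force and the opening at its end, in the units of the state.
- manip.observe(): the state, without advancing time (a new reading comes with each control period).
- cams.snapshot(name): name is "scene" or "top" or "wrist"; returns (picture, depth): 420x560x3 uint8, red, green, blue; 420x560 float32, m along the optical axis (not along the pixel's ray), 0 where there is no reading.
- cams.calibration(name): a dict with "intrinsics" (3x3 intrinsics, pixels), "xyz" and "orientation" of the camera in the world; the wrist camera has in their place "T_tool_cam" (4x4, takes a point from camera to tool coordinates, whose origin is the TCP and whose axes are the flange's). Camera axes: x right, y up, looking along -z (the intrinsics and any distortion apply to the point x, -y, -z); pixel columns grow to the right and rows downward; lengths in m; the calibration is good to about 2 mm. A picture is of the moment at which its call begins: read the wrist's pose just before it. calibration takes no time and is no camera call.
- job_done(): hands the job in, once; it reports no verdict.
The state is a dict: "t": time; "joint_pos": joint angles; "qvel": joint speeds; "tau": joint torques, N m; "position": TCP position; "ee_rot": TCP orientation; "wrist_force": force on the tool from outside, world axes, zero at the start; "wrist_torque": the same for the moment, N m; "gripper_width": finger opening in m.
Only numpy, scipy, OpenCV 4.12 (cv2) and the standard library are available. Lean on these libraries where they do the work, as an engineer would, in place of code of your own. Each camera call takes 0.05 s, during which the arm holds its last target.

## Working session

There is one attempt and no reset: what is moved stays moved. The work goes in short steps, Python scripts to look and compute and a shell command to move; the robot and the scene stay as the last step left them, time stands still between calls to the robot, and variables do not carry over. Pictures are saved under pics/ and viewed, and the job is handed in when it is done.

```bash
ls; mkdir -p pics; cat > h.py <<'E'
import numpy as np, cv2
from rig import manip, cams
from scipy.spatial.transform import Rotation as R
def snap(n,f):
    s=manip.observe(); p,d=cams.snapshot(n); cv2.imwrite('pics/'+f+'.png',p[:,:,::-1]); np.savez('pics/'+f+'.npz',p=p,d=d,pos=s['position'],rot=s['ee_rot']); return p,d
def cam(n,pos=None,rot=None):
    c=cams.calibration(n); K=np.array(c['intrinsics'])
    if n=='wrist':
        T=np.array(c['T_tool_cam']); W=np.eye(4); W[:3,:3]=R.from_euler('xyz',rot).as_matrix(); W[:3,3]=pos; T=W@T
    else:
        T=np.eye(4); T[:3,:3]=R.from_euler('xyz',c['orientation']).as_matrix(); T[:3,3]=c['xyz']
    return K,T
def cloud(n,f):
    z=np.load('pics/'+f+'.npz'); K,T=cam(n,z['pos'],z['rot']); d=z['d']; v,u=np.mgrid[:420,:560]
    P=np.stack([(u-K[0,2])/K[0,0]*d,-(v-K[1,2])/K[1,1]*d,-d],-1)
    W=P@T[:3,:3].T+T[:3,3]; W[d==0]=np.nan
    return z['p'],W
def plane(n,f,u,v,h):
    z=np.load('pics/'+f+'.npz'); K,T=cam(n,z['pos'],z['rot'])
    r=T[:3,:3]@np.array([(u-K[0,2])/K[0,0],-(v-K[1,2])/K[1,1],-1]); o=T[:3,3]
    return o+r*(h-o[2])/r[2]
E
python3 - <<'E'
from h import *
snap('top','top0');snap('scene','scene0')
for n in ('top','scene','wrist'): print(n,cams.calibration(n))
print(manip.observe())
E
```

```text
pics
top {'intrinsics': array([[546.93034173,   0.        , 277.31714476],
       [  0.        , 546.93034173, 218.79067417],
       [  0.        ,   0.        ,   1.        ]]), 'xyz': array([ 0.39570864, -0.01198578,  1.60587947]), 'orientation': array([ 0.10953786,  0.01036272, -1.5875921 ])}
scene {'intrinsics': array([[521.28786219,   0.        , 277.73262671],
       [  0.        , 521.28786219, 198.67735253],
       [  0.        ,   0.        ,   1.        ]]), 'xyz': array([1.27797304, 0.54120813, 0.85870161]), 'orientation': array([0.89847345, 0.00863569, 2.21642722])}
wrist {'intrinsics': array([[331.70393407,   0.        , 278.27409845],
       [  0.        , 331.70393407, 207.72917413],
       [  0.        ,   0.        ,   1.        ]]), 'T_tool_cam': array([[-8.46707074e-04,  9.57295428e-01,  2.89110267e-01,
         7.39704291e-02],
       [ 9.99999012e-01,  4.86016474e-04,  1.31937510e-03,
         2.68057479e-04],
       [ 1.12251940e-03,  2.89111098e-01, -9.57294893e-01,
        -1.46130175e-01],
       [ 0.00000000e+00,  0.00000000e+00,  0.00000000e+00,
         1.00000000e+00]])}
{'t': 0.1, 'joint_pos': array([-1.19890518e+00,  2.64667766e-01,  1.60523445e+00,  6.69694870e-06,
        1.27367480e+00, -3.68919503e-02]), 'qvel': array([ 0.00129894, -0.00089962, -0.0021986 , -0.00028859, -0.00070321,
        0.00065538]), 'tau': array([ 6.82121463e-04, -5.03619289e+01, -3.58069861e+01,  7.31053180e-02,
        2.33327108e-02, -3.88378396e-05]), 'position': array([ 0.26808268, -0.61879059,  0.23752087]), 'ee_rot': array([-3.13960987e+00, -7.95856977e-05,  4.08781052e-01]), 'wrist_force': array([-0.20561931,  0.32381985,  0.35532506]), 'wrist_torque': array([-0.02432131,  0.00277129,  0.00469848]), 'gripper_width': 0.08782234258125382}
```

View pics/top0.png

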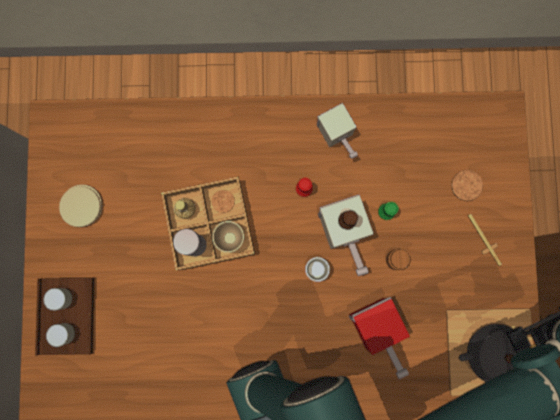

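View pics/scene0.png

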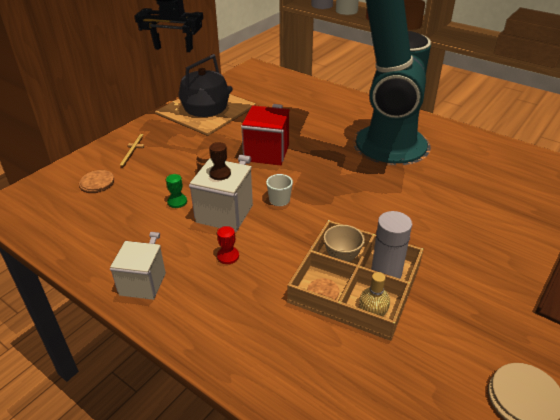

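Top view: the box is at (347,222) with the dark stand on its lid and the bar at (361,270). The cup is at (318,269) and the jar at (399,260). In the cubby, the whisk is at (184,207), the mat at (223,202), the caddy at (187,242) and the bowl at (229,236). The red box and the smaller box at (337,125) are look-alikes.

```bash
python3 - <<'E'
from h import *
p,W=cloud('top','top0')
def reg(u0,u1,v0,v1,z0,z1):
    m=np.zeros((420,560),bool); m[v0:v1,u0:u1]=1
    return m&(W[...,2]>z0)&(W[...,2]<z1)
def rect(m,h,name):
    ys,xs=np.nonzero(m); P=W[m]
    r=cv2.minAreaRect((P[:,:2]*1000).astype(np.float32)); print(name,len(P),'zmed',np.round(np.nanmedian(P[:,2]),4),'rect',np.round(r[0],1),np.round(r[1],1),round(r[2],2),'mean',np.round(P.mean(0),4))
print('table z',np.nanmedian(W[300:310,200:230,2]))
rect(reg(315,380,190,250,.112,.14),0,'lid')
rect(reg(335,362,205,235,.185,.23),0,'standtop')
rect(reg(352,370,262,277,.05,.10),0,'bar')
rect(reg(345,370,245,277,.03,.10),0,'pedal')
rect(reg(155,260,170,275,.045,.06),0,'cubby rim(+)')
rect(reg(170,200,195,225,.08,.12),0,'whisk top')
rect(reg(170,205,225,260,.12,.17),0,'caddy top')
rect(reg(212,246,220,252,.058,.075),0,'bowl rim')
rect(reg(300,335,252,285,.045,.075),0,'cup')
rect(reg(385,415,245,275,.04,.085),0,'jar')
rect(reg(290,320,175,200,.06,.1),0,'red')
rect(reg(378,402,200,222,.06,.1),0,'green')
rect(reg(315,360,100,145,.06,.1),0,'small box')
rect(reg(350,415,295,350,.06,.16),0,'redbox')
m=reg(205,245,185,220,.005,.02); rgb=p.astype(int); m&=(rgb[...,0]-rgb[...,2]>70)
for q in [(223,202)]: print(p[q[1],q[0]],W[q[1],q[0]])
E
python3 -c "
import cv2
i=cv2.imread('pics/top0.png');cv2.imwrite('pics/c1.png',cv2.resize(i[170:285,150:420],None,fx=2.96,fy=2.96,interpolation=cv2.INTER_CUBIC))"
```

```text
table z 0.001291493763486029
lid 1519 zmed 0.1264 rect [ 552.5 -186.5] [115.6 115.5] 17.2 mean [ 0.5512 -0.1854  0.1264]
standtop 189 zmed 0.2063 rect [ 552.2 -188.2] [36.3 39. ] 43.94 mean [ 0.5515 -0.1873  0.2059]
bar 116 zmed 0.0836 rect [ 423.6 -227.5] [36.4 29.7] 16.46 mean [ 0.4205 -0.228   0.0825]
pedal 225 zmed 0.0747 rect [ 448.1 -220.3] [87.6 29.7] 16.46 mean [ 0.4419 -0.2215  0.0756]
cubby rim(+) 1290 zmed 0.0545 rect [560.3 202.8] [227.4 227.5] 11.1 mean [0.5619 0.2096 0.0539]
whisk top 77 zmed 0.1049 rect [606.3 270.6] [25.4 21.8] 43.11 mean [0.6049 0.2692 0.1038]
caddy top 567 zmed 0.1605 rect [499.1 242.1] [66.6 67.1] 1.81 mean [0.4985 0.2411 0.1587]
bowl rim 200 zmed 0.0684 rect [520.7 142.7] [88.9 89.1] 89.33 mean [0.522  0.1458 0.0675]
cup 148 zmed 0.0587 rect [ 423.5 -109.6] [65.3 64.7] 89.0 mean [ 0.4238 -0.1107  0.0581]
jar 363 zmed 0.0675 rect [ 446.4 -338.8] [57.8 54.3] 26.36 mean [ 0.4463 -0.3368  0.0651]
red 161 zmed 0.0811 rect [662.4 -77.6] [38.2 37.1] 0.87 mean [ 0.661  -0.0782  0.0801]
green 171 zmed 0.0809 rect [ 588.6 -318.9] [37.  39.1] 55.08 mean [ 0.5883 -0.3178  0.0801]
small box 870 zmed 0.0897 rect [ 840.  -172.6] [83.4 83.7] 28.43 mean [ 0.8368 -0.1717  0.0886]
redbox 1953 zmed 0.1258 rect [ 258.5 -274.6] [137.  116.5] 24.22 mean [ 0.2692 -0.2697  0.1237]
[180 123  81] [0.62356572 0.16046338 0.01412767]
```

View pics/c1.png

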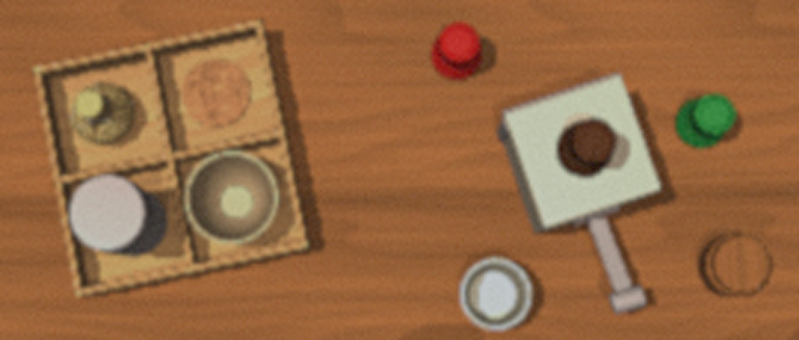

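```bash
cat > go.py <<'E'
import sys; from h import *
# usage go.py x y z yawdeg : remaining shift in tool axes/units
s=manip.observe(); Rm=R.from_euler('xyz',s['ee_rot']).as_matrix(); a=list(map(float,sys.argv[1:]))
d=(np.array(a[:3])-s['position'])@Rm; print('tool units',np.round(d/.04,3),'dist mm',round(np.linalg.norm(d)*1e3,1))
yaw=np.degrees(np.arctan2(Rm[1,0],Rm[0,0]));
if len(a)>3: print('turn units',round(-(a[3]-yaw)/180,3), 'alt', round(-(a[3]-yaw)/180+2,3))
print('t',round(s['t'],2),'pos',np.round(s['position'],4),'yaw',round(yaw,1),'tilt',np.round(Rm[2],3),'F',np.round(s['wrist_force'],1),'w',round(s['gripper_width'],4),'q',np.round(s['joint_pos'],2))
E
python3 go.py .552 -.188 .27 11.1
python3 - <<'E'
from h import *
p,W=cloud('top','top0')
# mat by colour
lab=cv2.cvtColor(p,cv2.COLOR_RGB2LAB).astype(int)
mat=lab[199:206,219:227].reshape(-1,3).mean(0); fl=lab[190:194,212:216].reshape(-1,3).mean(0); print(mat,fl,lab[188,240],lab[215,212])
sub=np.zeros((420,560),np.uint8)
d1=np.abs(lab-mat)[...,1:].sum(-1); 
sub[180:225,203:248]=(d1[180:225,203:248]<7)*255
sub=cv2.morphologyEx(sub,cv2.MORPH_OPEN,np.ones((3,3)))
cs,_=cv2.findContours(sub,cv2.RETR_EXTERNAL,cv2.CHAIN_APPROX_NONE); c=max(cs,key=cv2.contourArea)
(u,v),r=cv2.minEnclosingCircle(c); M=cv2.moments(c);uc,vc=M['m10']/M['m00'],M['m01']/M['m00']
print(u,v,r,uc,vc,cv2.contourArea(c),plane('top','top0',u,v,.013),plane('top','top0',uc,vc,.013))
E
python3 -m inch '[[[0.4,-0.25,-0.05,0],[0.8,-0.5,-0.05,0.02],[0.85,-0.55,-0.05,0.02],[0.85,-0.55,-0.05,0.02],[0.85,-0.55,-0.05,0],[0.85,-0.55,-0.05,0],[0.85,-0.55,-0.05,0],[0.85,-0.55,-0.05,0]]]' 1 30
python3 go.py .552 -.188 .27 11.1
```

```text
tool units [10.794 -7.063 -0.797] dist mm 517.0
turn units 0.068 alt 2.068
t 0.1 pos [ 0.2681 -0.6188  0.2375] yaw 23.4 tilt [ 0.    -0.002 -1.   ] F [-0.2  0.3  0.4] w 0.0878 q [-1.2   0.26  1.61  0.    1.27 -0.04]
[144.66071429 145.71428571 160.83928571] [161.25   138.3125 162.75  ] [118 136 155] [125 138 156]
223.31491088867188 201.62081909179688 13.109729766845703 222.36348616274265 201.03097893432465 403.5 [0.62483684 0.15965113 0.013     ] [0.62664099 0.16244393 0.013     ]
t: 0.77
position: [0.4649, -0.3878, 0.2491]
ee_rot: [-3.131, 0.004, 0.197]
wrist_force: [0.3, 0.4, 0.1]
gripper_width: 0.0884
tool units [ 3.111 -4.479 -0.488] dist mm 219.0
turn units 0.001 alt 2.001
t 0.77 pos [ 0.4649 -0.3878  0.2491] yaw 11.3 tilt [-0.004 -0.01  -1.   ] F [0.3 0.4 0.1] w 0.0884 q [-0.74  0.13  1.74  0.    1.28  0.63]
```

```bash
python3 -m inch '[[[0.55,-0.8,-0.1,0],[0.55,-0.8,-0.1,0],[0.55,-0.8,-0.1,0],[0.55,-0.8,-0.1,0],[0.4,-0.6,-0.1,0],[0.2,-0.3,0,0],[0,0,0,0],[0,0,0,0]]]'
python3 go.py .552 -.188 .27 11.1
python3 - <<'E'
from h import *
snap('wrist','w1')
E
```

```text
t: 1.43
position: [0.5475, -0.1806, 0.2697]
ee_rot: [-3.124, 0.003, 0.21]
wrist_force: [-0.2, -0.8, -0.2]
gripper_width: 0.0882
tool units [ 0.071  0.204 -0.012] dist mm 8.7
turn units 0.005 alt 2.005
t 1.43 pos [ 0.5475 -0.1806  0.2697] yaw 12.0 tilt [-0.003 -0.018 -1.   ] F [-0.2 -0.8 -0.2] w 0.0882 q [-0.37  0.07  1.77  0.01  1.31  0.99]
```

View pics/w1.png

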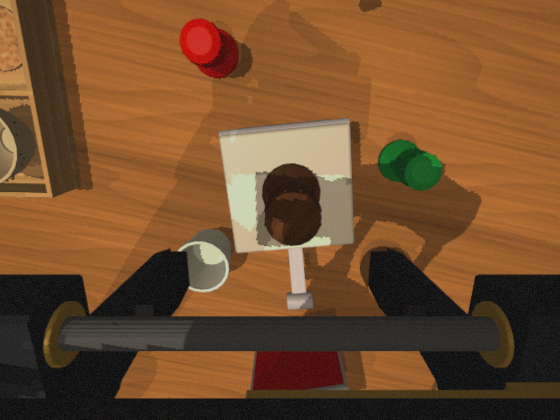

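Wrist view: stand head at (293,215), lid around it, pedal bar at (300,300), cup (205,265).

```bash
python3 - <<'E'
from h import *
p,W=cloud('wrist','w1')
def reg(u0,u1,v0,v1,z0,z1):
    m=np.zeros((420,560),bool); m[v0:v1,u0:u1]=1
    return m&(W[...,2]>z0)&(W[...,2]<z1)
def rect(m,name):
    P=W[m]; r=cv2.minAreaRect((P[:,:2]*1000).astype(np.float32)); print(name,len(P),np.round(np.median(P[:,2]),4),np.round(r[0],1),np.round(r[1],1),round(r[2],2))
rect(reg(255,330,180,255,.19,.22),'stand')
rect(reg(210,365,110,260,.115,.135),'lid')
rect(reg(283,318,290,312,.07,.1),'bar')
E
```

```text
stand 2648 0.2057 [ 551.2 -189. ] [39.  39.2] 11.95
lid 11832 0.1249 [ 551.5 -187.4] [115.8 114.3] 17.58
bar 481 0.0836 [ 415.5 -230.4] [23.2 29.9] 16.49
```

```bash
python3 -m inch '[[[0.05,0.2,0,0],[0.05,0.05,0.3,0],[0,0,0.7,0],[0,0,0.7,0],[0,0,0.4,0],[0,0,0.1,0],[0,0,0,0]]]'
python3 go.py .5515 -.1885 .172 11.1
```

```text
t: 2.07
position: [0.5508, -0.199, 0.1748]
ee_rot: [-3.126, 0.004, 0.197]
wrist_force: [-0.5, 0.1, 0.2]
gripper_width: 0.0878
tool units [ 0.069 -0.253  0.074] dist mm 10.9
turn units 0.001 alt 2.001
t 2.07 pos [ 0.5508 -0.199   0.1748] yaw 11.3 tilt [-0.004 -0.016 -1.   ] F [-0.5  0.1  0.2] w 0.0878 q [-0.4   0.15  1.86  0.01  1.14  0.97]
```

```bash
python3 -m inch '[[[0.07,-0.25,0.06,0],[0,0,0,0],[0,0,0,0]]]'
python3 go.py .5515 -.1885 .172 11.1
```

```text
t: 2.32
position: [0.5513, -0.1902, 0.1725]
ee_rot: [-3.125, 0.004, 0.193]
wrist_force: [0.8, 0.0, 0.3]
gripper_width: 0.0884
tool units [ 0.013 -0.04   0.012] dist mm 1.8
turn units -0.0 alt 2.0
t 2.32 pos [ 0.5513 -0.1902  0.1725] yaw 11.0 tilt [-0.004 -0.016 -1.   ] F [0.8 0.  0.3] w 0.0884 q [-0.38  0.15  1.87  0.01  1.14  0.99]
```

```bash
python3 -m inch '[[[0,-0.04,0,0],[0,0,0,0],[0,0,0,0],[0,0,0,0],[0,0,0,0],[0,0,0,0],[0,0,0,0],[0,0,0,0]]]' 0.3 20
python3 go.py .5515 -.1885 .172 11.1
```

```text
t: 2.98
position: [0.5542, -0.1888, 0.178]
ee_rot: [-3.13, -0.004, 0.194]
wrist_force: [-1.9, 0.8, -0.8]
gripper_width: 0.0385
tool units [-0.065 -0.018  0.149] dist mm 6.6
turn units 0.0 alt 2.0
t 2.98 pos [ 0.5542 -0.1888  0.178 ] yaw 11.1 tilt [ 0.004 -0.011 -1.   ] F [-1.9  0.8 -0.8] w 0.0385 q [-0.38  0.14  1.86  0.01  1.14  0.99]
```

```bash
python3 -m inch '[[[0,0,-0.2,0],[0,0,-0.5,0],[0,0,-0.5,0],[0,0,-0.3,0],[0,0,0,0],[0,0,0,0]]]' 
python3 go.py .625 .16 .28 11.1
python3 - <<'E'
from h import *
snap('wrist','w2')
snap('scene','s2')
E
python3 go.py .625 .16 .28 11.1
```

```text
t: 3.48
position: [0.5523, -0.189, 0.239]
ee_rot: [-3.128, 0.001, 0.194]
wrist_force: [-0.3, -0.3, -1.6]
gripper_width: 0.0385
tool units [ 3.468 -8.224 -0.913] dist mm 358.9
turn units 0.0 alt 2.0
t 3.48 pos [ 0.5523 -0.189   0.239 ] yaw 11.1 tilt [-0.001 -0.014 -1.   ] F [-0.3 -0.3 -1.6] w 0.0385 q [-0.38  0.1   1.8   0.01  1.25  0.99]
tool units [ 3.472 -8.22  -0.928] dist mm 358.9
turn units 0.0 alt 2.0
t 3.58 pos [ 0.552  -0.1889  0.2383] yaw 11.1 tilt [-0.002 -0.015 -1.   ] F [ 0.1 -0.6 -1.4] w 0.0383 q [-0.38  0.1   1.8   0.01  1.25  0.99]
```

View pics/w2.png

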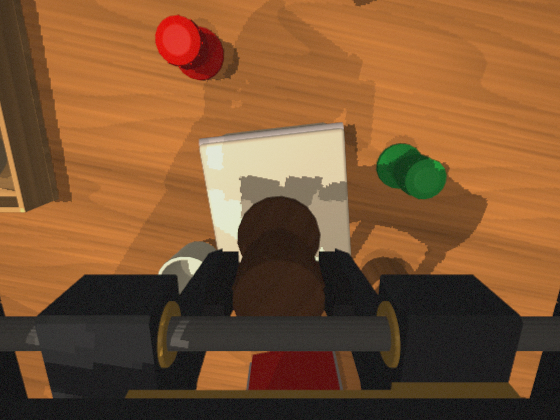

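View pics/s2.png

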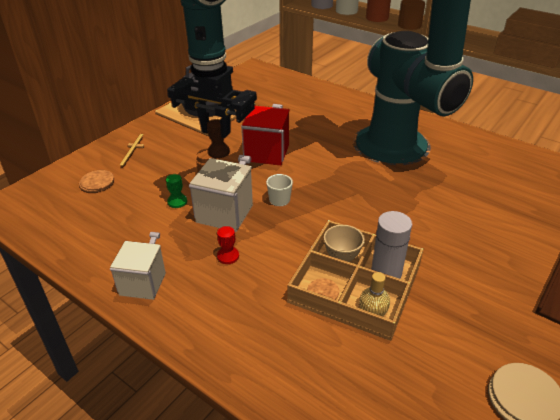

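The stand is held upright between the fingers and the lid has not moved. I'm carrying it over to the mat.

```bash
python3 -m inch '[[[0.15,-0.35,-0.4,0],[0.3,-0.7,-0.3,0],[0.35,-0.85,-0.1,0],[0.35,-0.85,0,0],[0.35,-0.85,0,0],[0.35,-0.85,0,0],[0.35,-0.85,0,0],[0.35,-0.85,0,0]]]' 
python3 go.py .625 .16 .25 11.1
```

```text
t: 4.25
position: [0.6019, 0.0743, 0.2634]
ee_rot: [-3.125, 0.018, 0.181]
wrist_force: [-0.7, -0.3, -0.9]
gripper_width: 0.0381
tool units [ 0.959 -1.999  0.352] dist mm 89.8
turn units -0.004 alt 1.996
t 4.25 pos [0.6019 0.0743 0.2634] yaw 10.3 tilt [-0.018 -0.017 -1.   ] F [-0.7 -0.3 -0.9] w 0.0381 q [0.07 0.13 1.71 0.02 1.31 1.46]
```

```bash
python3 -m inch '[[[0.35,-0.75,0.1,0],[0.3,-0.5,0.2,0],[0.1,-0.2,0.2,0],[0,0,0,0],[0,0,0,0]]]' 
python3 go.py .625 .16 .2 11.1
```

```text
t: 4.67
position: [0.6182, 0.1475, 0.2361]
ee_rot: [-3.123, 0.027, 0.19]
wrist_force: [-0.5, -0.7, -1.4]
gripper_width: 0.0384
tool units [ 0.25  -0.257  0.9  ] dist mm 38.7
turn units -0.001 alt 1.999
t 4.67 pos [0.6182 0.1475 0.2361] yaw 10.9 tilt [-0.027 -0.019 -0.999] F [-0.5 -0.7 -1.4] w 0.0384 q [0.19 0.21 1.68 0.02 1.28 1.56]
```

```bash
python3 -m inch '[[[0.15,-0.15,0.2,0],[0.1,-0.1,0.5,0],[0,0,0.6,0],[0,0,0.6,0],[0,0,0.5,0],[0,0,0.2,0],[0,0,0,0]]]' 
python3 go.py .625 .16 .1 11.1
```

```text
t: 5.25
position: [0.625, 0.152, 0.1279]
ee_rot: [-3.125, 0.024, 0.179]
wrist_force: [-0.5, -0.4, -1.1]
gripper_width: 0.0387
tool units [ 0.053 -0.186  0.7  ] dist mm 29.0
turn units -0.005 alt 1.995
t 5.25 pos [0.625  0.152  0.1279] yaw 10.2 tilt [-0.024 -0.016 -1.   ] F [-0.5 -0.4 -1.1] w 0.0387 q [0.19 0.31 1.76 0.02 1.1  1.57]
```

```bash
python3 -m inch '[[[0.05,-0.18,0,0],[0,0,0.3,0],[0,0,0.4,0],[0,0,0.2,0],[0,0,0,0]]]' 
python3 go.py .625 .16 .075 11.1
python3 - <<'E'
from h import *
snap('scene','s3'); snap('wrist','w3')
E
```

```text
t: 5.67
position: [0.6289, 0.1592, 0.0949]
ee_rot: [-3.125, 0.016, 0.175]
wrist_force: [0.2, -0.5, -1.0]
gripper_width: 0.0381
tool units [-0.085 -0.029  0.5  ] dist mm 20.3
turn units -0.006 alt 1.994
t 5.67 pos [0.6289 0.1592 0.0949] yaw 10.0 tilt [-0.016 -0.016 -1.   ] F [ 0.2 -0.5 -1. ] w 0.0381 q [0.2  0.34 1.78 0.02 1.03 1.59]
```

View pics/s3.png

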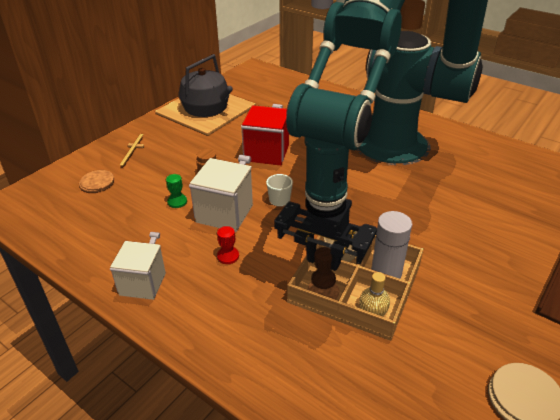

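View pics/w3.png

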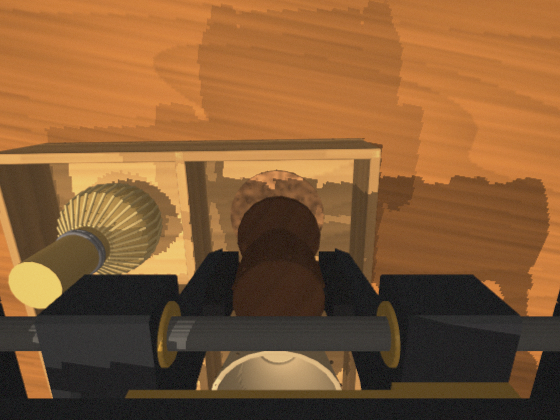

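The stand is centred over the mat in the bay, with the foot still about 30 mm up. I'll lower it slowly until it touches.

```bash
python3 -m inch '[[[-0.06,-0.02,0.1,0],[-0.02,0,0.25,0],[0,0,0.2,0],[0,0,0,0],[0,0,0,0]]]' 
python3 go.py .625 .16 .065 11.1
```

```text
t: 6.18
position: [0.628, 0.1606, 0.0758]
ee_rot: [-3.125, 0.008, 0.175]
wrist_force: [0.9, -0.7, -1.2]
gripper_width: 0.0382
tool units [-0.074  0.006  0.271] dist mm 11.2
turn units -0.006 alt 1.994
t 6.18 pos [0.628  0.1606 0.0758] yaw 10.1 tilt [-0.008 -0.016 -1.   ] F [ 0.9 -0.7 -1.2] w 0.0382 q [0.2  0.36 1.8  0.02 0.99 1.59]
```

```bash
python3 -m inch '[[[-0.06,0,0.07,0],[-0.03,0,0.07,0],[0,0,0.07,0],[0,0,0,0]]]' 
python3 go.py .625 .16 .065 11.1
```

```text
t: 6.52
position: [0.6239, 0.16, 0.0665]
ee_rot: [-3.125, 0.008, 0.176]
wrist_force: [-0.7, -0.8, -1.2]
gripper_width: 0.0383
tool units [0.028 0.006 0.038] dist mm 1.9
turn units -0.006 alt 1.994
t 6.52 pos [0.6239 0.16   0.0665] yaw 10.1 tilt [-0.008 -0.016 -1.   ] F [-0.7 -0.8 -1.2] w 0.0383 q [0.2  0.36 1.81 0.02 0.97 1.59]
```

```bash
for i in 1 2 3; do :; done; python3 -m inch '[[[0.02,0,0.05,0],[0,0,0.04,0],[0,0,0,0]]]' 
python3 go.py .625 .16 .062 11.1
```

```text
t: 6.77
position: [0.6257, 0.1606, 0.067]
ee_rot: [-3.125, 0.007, 0.176]
wrist_force: [-0.3, 0.3, -1.3]
gripper_width: 0.0382
tool units [-0.018  0.013  0.125] dist mm 5.1
turn units -0.006 alt 1.994
t 6.77 pos [0.6257 0.1606 0.067 ] yaw 10.1 tilt [-0.007 -0.017 -1.   ] F [-0.3  0.3 -1.3] w 0.0382 q [0.2  0.36 1.81 0.02 0.97 1.59]
```

```bash
python3 -m inch '[[[0,0,0.07,0],[0,0,0.07,0]]]' 
python3 go.py .625 .16 .062 11.1
```

```text
t: 6.93
position: [0.6278, 0.1614, 0.066]
ee_rot: [-3.124, 0.003, 0.175]
wrist_force: [-9.4, -1.8, 22.7]
gripper_width: 0.0384
tool units [-0.074  0.023  0.099] dist mm 5.0
turn units -0.006 alt 1.994
t 6.93 pos [0.6278 0.1614 0.066 ] yaw 10.1 tilt [-0.003 -0.017 -1.   ] F [-9.4 -1.8 22.7] w 0.0384 q [0.2  0.37 1.81 0.02 0.97 1.59]
```

Contact at TCP z 0.066 as expected, so I'm releasing.

```bash
python3 -m inch '[[[-0.03,0,-0.02,0],[0,0,0,0]]]' 
python3 go.py .625 .16 .062 11.1
python3 -m inch '[[[0,0,0,0],[0,0,0,0],[0,0,0,0],[0,0,0,0],[0,0,0,0]]]' 0.75
python3 go.py .625 .16 .062 11.1
```

```text
t: 7.1
position: [0.6279, 0.1615, 0.0684]
ee_rot: [-3.124, -0.0, 0.176]
wrist_force: [-0.4, -0.5, -1.0]
gripper_width: 0.0382
tool units [-0.077  0.026  0.159] dist mm 7.2
turn units -0.006 alt 1.994
t 7.1 pos [0.6279 0.1615 0.0684] yaw 10.1 tilt [ 0.    -0.017 -1.   ] F [-0.4 -0.5 -1. ] w 0.0382 q [0.2  0.36 1.81 0.02 0.97 1.59]
t: 7.52
position: [0.6279, 0.1614, 0.0669]
ee_rot: [-3.124, -0.0, 0.175]
wrist_force: [-0.9, 0.5, 0.2]
gripper_width: 0.0661
tool units [-0.076  0.025  0.123] dist mm 5.9
turn units -0.006 alt 1.994
t 7.52 pos [0.6279 0.1614 0.0669] yaw 10.0 tilt [ 0.    -0.017 -1.   ] F [-0.9  0.5  0.2] w 0.0661 q [0.2  0.36 1.81 0.02 0.97 1.59]
```

```bash
python3 -m inch '[[[0,0,-0.4,0],[0,0,-0.8,0],[0,0,-0.8,0],[0,0,-0.8,0],[0,0,-0.8,0],[0,0,-0.5,0],[0,0,0,0],[0,0,0,0]]]' 
python3 - <<'E'
from h import *
snap('wrist','w4'); snap('scene','s4')
E
python3 go.py .4165 -.229 .2 197
```

```text
t: 8.18
position: [0.6254, 0.1578, 0.2315]
ee_rot: [-3.125, 0.011, 0.175]
wrist_force: [0.7, -0.6, -1.0]
gripper_width: 0.066
tool units [-6.803  8.625  0.7  ] dist mm 440.3
turn units -1.039 alt 0.961
t 8.28 pos [0.6248 0.1577 0.2302] yaw 10.0 tilt [-0.013 -0.017 -1.   ] F [ 0.1  0.7 -0.5] w 0.0663 q [0.2  0.22 1.67 0.02 1.26 1.59]
```

View pics/w4.png

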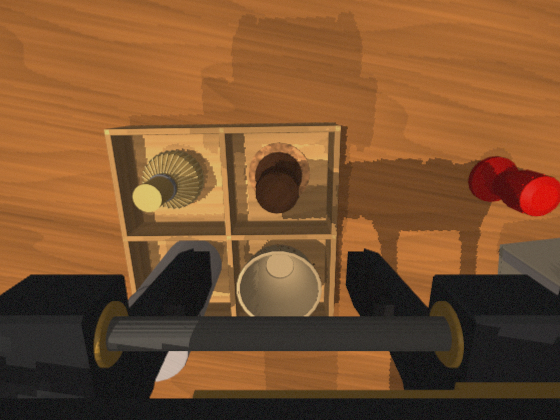

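View pics/s4.png

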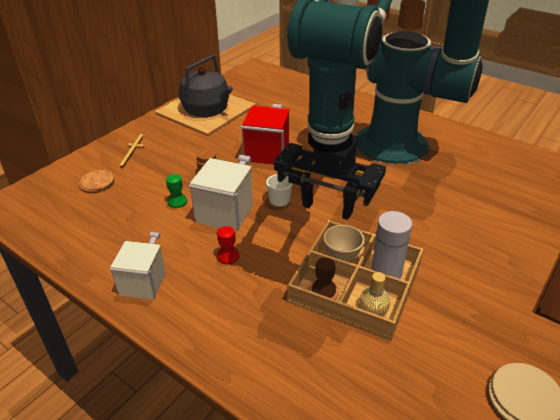

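```bash
python3 - <<'E'
from h import *
p,W=cloud('wrist','w4')
def reg(u0,u1,v0,v1,z0,z1):
    m=np.zeros((420,560),bool); m[v0:v1,u0:u1]=1
    return m&(W[...,2]>z0)&(W[...,2]<z1)
def rect(m,name):
    P=W[m]; r=cv2.minAreaRect((P[:,:2]*1000).astype(np.float32)); print(name,len(P),np.round(np.median(P[:,2]),4),np.round(r[0],1),np.round(r[1],1),round(r[2],2))
rect(reg(245,320,140,225,.085,.11),'stand')
rect(reg(110,240,140,225,.098,.12),'whisk')
E
```

```text
stand 1477 0.0939 [624.9 161.8] [38.6 38.7] 10.72
whisk 733 0.105 [604.2 270.1] [25. 25.] 74.59
```

The stand is upright on the mat: top at z 0.094, centre (0.625, 0.162), about 2 mm from the mat centre. Next is the pedal.

```bash
python3 -m inch '[[[-0.3,0.4,0,0],[-0.6,0.75,0,0],[-0.6,0.75,0,0],[-0.6,0.75,0,0],[-0.6,0.75,0,0],[-0.6,0.75,0,0],[-0.6,0.75,0,0],[-0.6,0.75,0,0]]]'
python3 go.py .4165 -.229 .2 197
python3 -m inch '[[[-0.6,0.75,0,-0.04],[-0.5,0.75,0,-0.04],[-0.3,0.6,0,-0.04],[0,0,0,-0.04],[0,0,0,-0.04],[0,0,0,-0.04],[0,0,0,-0.04],[0,0,0,-0.04]]]'
python3 go.py .4165 -.229 .2 197
```

```text
t: 8.95
position: [0.4745, -0.098, 0.2075]
ee_rot: [-3.115, 0.042, 0.188]
wrist_force: [1.2, -0.8, 0.5]
gripper_width: 0.0662
tool units [-2.027  2.953  0.197] dist mm 143.5
turn units -1.034 alt 0.966
t 8.95 pos [ 0.4745 -0.098   0.2075] yaw 10.8 tilt [-0.042 -0.026 -0.999] F [ 1.2 -0.8  0.5] w 0.0662 q [-0.26 -0.04  2.    0.01  1.23  1.12]
t: 9.62
position: [0.4288, -0.1933, 0.1862]
ee_rot: [-3.058, 0.002, 1.17]
wrist_force: [-0.9, 0.4, -0.1]
gripper_width: 0.0661
tool units [-0.942  0.036 -0.347] dist mm 40.2
turn units -0.722 alt 1.278
t 9.62 pos [ 0.4288 -0.1933  0.1862] yaw 67.0 tilt [-0.002 -0.084 -0.996] F [-0.9  0.4 -0.1] w 0.0661 q [-0.47 -0.03  2.03 -0.01  1.22 -0.07]
```

```bash
python3 -m inch '[[[-0.1,0,-0.1,-0.03],[-0.1,0,-0.1,-0.03],[0,0,0,-0.03],[0,0,0,-0.03]]]'
python3 go.py .4165 -.229 .2 197
python3 -m inch '[[[0,0,0,-0.03],[0,0,0,-0.03],[0,0,0,-0.03],[0,0,0,-0.03],[0,0,0,-0.03],[0,0,0,-0.03],[0,0,0,-0.03],[0,0,0,-0.03]]]'
python3 go.py .4165 -.229 .2 197
```

```text
t: 9.95
position: [0.4199, -0.1982, 0.1832]
ee_rot: [-3.046, -0.039, 1.566]
wrist_force: [1.1, -0.6, 0.3]
gripper_width: 0.0663
tool units [-0.754 -0.125 -0.44 ] dist mm 35.3
turn units -0.596 alt 1.404
t 9.95 pos [ 0.4199 -0.1982  0.1832] yaw 89.7 tilt [ 0.039 -0.096 -0.995] F [ 1.1 -0.6  0.3] w 0.0663 q [-0.49 -0.03  2.04 -0.01  1.24 -0.48]
t: 10.62
position: [0.4072, -0.1915, 0.1623]
ee_rot: [-3.092, -0.132, 2.357]
wrist_force: [0.5, -0.2, 0.1]
gripper_width: 0.0663
tool units [-0.697 -0.551 -1.018] dist mm 54.0
turn units -0.344 alt 1.656
t 10.62 pos [ 0.4072 -0.1915  0.1623] yaw 135.1 tilt [ 0.131 -0.05  -0.99 ] F [ 0.5 -0.2  0.1] w 0.0663 q [-0.49 -0.01  2.06 -0.01  1.23 -1.27]
```

```bash
cat > st.py <<'E'
from h import *
s=manip.observe(); Rm=R.from_euler('xyz',s['ee_rot']).as_matrix()
print('t',round(s['t'],2),'pos',np.round(s['position'],4),'appr',np.round(Rm[:,2],3),'q',np.round(s['joint_pos'],4),'qv',np.round(s['qvel'],3),'F',np.round(s['wrist_force'],1))
E
python3 st.py
python3 -m inch '[[[0,0,0,0]]]' >/dev/null; python3 st.py
python3 -m inch '[[[0,0,0,0]]]' >/dev/null; python3 st.py
python3 -m inch '[[[0,0,0,0],[0,0,0,0]]]' >/dev/null; python3 st.py
python3 -m inch '[[[0,0,0,-0.03],[0,0,0,-0.03]]]' >/dev/null; python3 st.py
python3 -m inch '[[[0,0,0,0.03],[0,0,0,0.03]]]' >/dev/null; python3 st.py
```

```text
t 10.62 pos [ 0.4072 -0.1915  0.1623] appr [-0.128  0.057 -0.99 ] q [-0.4877 -0.0069  2.0615 -0.0101  1.2274 -1.2736] qv [ 1.00e-03  2.90e-02  3.90e-02  0.00e+00 -1.30e-02 -1.18e+00] F [ 0.5 -0.2  0.1]
t 10.7 pos [ 0.4056 -0.1906  0.1598] appr [-0.132  0.059 -0.989] q [-0.4876 -0.0046  2.0646 -0.0101  1.2266 -1.2762] qv [-0.002  0.026  0.033  0.001 -0.01   0.086] F [-0.6 -0.4  0.2]
t 10.78 pos [ 0.4043 -0.1899  0.1578] appr [-0.135  0.061 -0.989] q [-0.4876 -0.0028  2.0672 -0.0101  1.226  -1.2738] qv [ 0.002  0.02   0.028  0.001 -0.008 -0.018] F [-0.5 -0.6  0.6]
t 10.95 pos [ 0.4026 -0.189   0.1554] appr [-0.14   0.063 -0.988] q [-4.8760e-01 -5.0000e-04  2.0702e+00 -1.0100e-02  1.2254e+00 -1.2697e+00] qv [ 0.002  0.011  0.012 -0.001 -0.003  0.021] F [-0.   0.  -0.4]
t 11.12 pos [ 0.402  -0.1886  0.1544] appr [-0.141  0.064 -0.988] q [-4.8760e-01  5.0000e-04  2.0715e+00 -1.0000e-02  1.2249e+00 -1.4601e+00] qv [-1.000e-03  6.000e-03  3.000e-03 -0.000e+00 -1.000e-03 -1.122e+00] F [-0.6 -0.7 -0.7]
t 11.28 pos [ 0.4017 -0.1885  0.1539] appr [-0.142  0.064 -0.988] q [-4.8760e-01  1.0000e-03  2.0721e+00 -1.0100e-02  1.2246e+00 -1.2699e+00] qv [-2.000e-03  2.000e-03  2.000e-03 -1.000e-03 -3.000e-03  1.099e+00] F [0.  0.2 0.3]
```

```bash
python3 go.py .58 -.27 .22 197
```

```text
tool units [-4.297  1.594 -2.396] dist mm 206.9
turn units -0.345 alt 1.655
t 11.28 pos [ 0.4017 -0.1885  0.1539] yaw 134.8 tilt [ 0.146 -0.054 -0.988] F [0.  0.2 0.3] w 0.0662 q [-0.49  0.    2.07 -0.01  1.22 -1.27]
```

```bash
python3 -m inch '[[[-0.7,0.25,-0.4,0],[-0.85,0.3,-0.4,0],[-0.85,0.3,-0.4,0]]]'>/dev/null; python3 st.py
python3 -m inch '[[[-0.85,0.3,-0.4,0],[-0.85,0.3,-0.4,0]]]'>/dev/null; python3 st.py;  python3 -m inch '[[[0,0,0,0],[0,0,0,0]]]' >/dev/null; python3 st.py;python3 -m inch '[[[0,0,0,0],[0,0,0,0],[0,0,0,0]]]' >/dev/null; python3 st.py
```

```text
t 11.53 pos [ 0.4906 -0.2305  0.1793] appr [-0.157  0.073 -0.985] q [-0.48    0.1738  1.8356 -0.0085  1.3063 -1.2547] qv [ 0.026  0.748 -1.103  0.005  0.342  0.036] F [-0.3 -0.5  0.3]
t 11.7 pos [ 0.5614 -0.2649  0.1982] appr [-0.159  0.073 -0.985] q [-0.4768  0.3032  1.6398 -0.0078  1.3743 -1.2492] qv [ 0.017  0.781 -1.217  0.003  0.427  0.032] F [ 0.1 -0.5  1.1]
t 11.87 pos [ 0.5686 -0.2686  0.1984] appr [-0.153  0.071 -0.986] q [-0.4768  0.3139  1.6249 -0.0077  1.3723 -1.2466] qv [-0.001  0.057 -0.082 -0.    -0.029  0.014] F [-1.3  0.3 -0. ]
t 12.12 pos [ 0.5664 -0.2675  0.1967] appr [-0.157  0.072 -0.985] q [-0.4768  0.3129  1.6297 -0.0078  1.3721 -1.245 ] qv [ 0.001 -0.016  0.03  -0.001  0.004  0.006] F [ 0.5 -0.2  0.5]
```

```bash
python3 go.py .84 -.395 .22 135
```

```text
tool units [-6.853  2.612 -1.874] dist mm 302.8
turn units -0.006 alt 1.994
t 12.12 pos [ 0.5664 -0.2675  0.1967] yaw 133.8 tilt [ 0.161 -0.062 -0.985] F [ 0.5 -0.2  0.5] w 0.0659 q [-0.48  0.31  1.63 -0.01  1.37 -1.24]
```

```bash
python3 -m inch '[[[-0.8,0.3,-0.25,0],[-0.9,0.35,-0.25,0],[-0.9,0.35,-0.25,0],[-0.9,0.35,-0.25,0],[-0.9,0.35,-0.25,0],[-0.9,0.35,-0.25,0]]]'>/dev/null; python3 st.py
python3 -m inch '[[[-0.8,0.3,-0.2,0],[-0.8,0.3,-0.2,0]]]'>/dev/null; python3 st.py;  python3 -m inch '[[[-0.8,0.3,-0.2,0],[-0.8,0.3,-0.2,0]]]' >/dev/null; python3 st.py
```

```text
t 12.62 pos [ 0.7671 -0.3592  0.2112] appr [-0.177  0.082 -0.981] q [-0.465   0.7585  0.9488 -0.0056  1.6302 -1.2336] qv [ 0.018  1.08  -1.805  0.005  0.72   0.018] F [ 0.5 -0.8  0.1]
t 12.78 pos [ 0.831  -0.3892  0.2152] appr [-0.177  0.082 -0.981] q [-0.4633  0.9534  0.6137 -0.0053  1.7707 -1.2323] qv [ 0.011  1.278 -2.241  0.     0.941  0.006] F [ 0.9 -1.5  0.9]
t 12.95 pos [ 0.8712 -0.4084  0.2117] appr [-0.164  0.077 -0.983] q [-0.4626  1.1262  0.3105 -0.0049  1.8871 -1.2318] qv [ 0.001  0.316 -0.067 -0.002  0.356  0.005] F [ 49.  -22.6   2.1]
```

```bash
python3 st.py; python3 go.py .89 -.417 .21; python3 -m inch '[[[-0.4,0.15,-0.1,0]]]'>/dev/null; python3 st.py
```

```text
t 12.95 pos [ 0.8712 -0.4084  0.2117] appr [-0.164  0.077 -0.983] q [-0.4626  1.1262  0.3105 -0.0049  1.8871 -1.2318] qv [ 0.001  0.316 -0.067 -0.002  0.356  0.005] F [ 49.  -22.6   2.1]
tool units [-0.481  0.188 -0.052] dist mm 20.8
t 12.95 pos [ 0.8712 -0.4084  0.2117] yaw 133.7 tilt [ 0.169 -0.065 -0.983] F [ 49.  -22.6   2.1] w 0.0661 q [-0.46  1.13  0.31 -0.    1.89 -1.23]
t 13.03 pos [ 0.8718 -0.4087  0.1947] appr [-0.172  0.081 -0.982] q [-0.4627  1.1365  0.3231 -0.0046  1.8736 -1.2315] qv [-0.004  0.019 -0.009  0.003 -0.262  0.003] F [ 0.1 -0.1 -4. ]
```

```bash
python3 -m inch '[[[-0.6,0.25,-0.2,0]]]'>/dev/null; python3 st.py;python3 -m inch '[[[-0.6,0.25,-0.2,0]]]'>/dev/null; python3 st.py
```

```text
t 13.12 pos [ 0.878  -0.411   0.1895] appr [-0.16   0.075 -0.984] q [-0.4621  1.1449  0.3152 -0.0041  1.8588 -1.2304] qv [ 0.011  0.139 -0.074  0.008 -0.162  0.015] F [ 0.1 -0.9  0.9]
t 13.2 pos [ 0.8842 -0.4131  0.1852] appr [-0.145  0.068 -0.987] q [-0.4614  1.1487  0.3143 -0.0034  1.8394 -1.2293] qv [ 0.006  0.013 -0.033  0.007 -0.23   0.013] F [-0.5  0.7 -0. ]
```

```bash
python3 -m inch '[[[-0.6,0.25,-0.2,0],[-0.6,0.25,-0.2,0],[-0.6,0.25,-0.2,0]]]'>/dev/null; python3 st.py;python3 -m inch '[[[-0.6,0.25,-0.2,0],[-0.6,0.25,-0.2,0]]]'>/dev/null; python3 st.py
```

```text
t 13.45 pos [ 0.9052 -0.4202  0.1894] appr [-0.082  0.039 -0.996] q [-4.5900e-01  1.1435e+00  3.1090e-01 -1.6000e-03  1.7780e+00 -1.2265e+00] qv [ 0.007 -0.042  0.001  0.008 -0.252  0.01 ] F [ 0.4 -0.1 -0.2]
t 13.62 pos [ 0.9187 -0.4247  0.1965] appr [-0.038  0.018 -0.999] q [-4.5750e-01  1.1355e+00  3.1090e-01 -4.0000e-04  1.7375e+00 -1.2249e+00] qv [ 0.008 -0.045  0.001  0.006 -0.242  0.009] F [-0.1 -0.   0.7]
```

The tilt that built up while moving is almost gone. I'll add slightly more to offset the drift on the way back, then return at a gentler pace.

```bash
python3 -m inch '[[[-0.6,0.25,-0.1,0],[-0.6,0.25,-0.1,0],[-0.4,0.15,-0.1,0]]]'>/dev/null; python3 st.py; python3 go.py .4165 -.229 .23 197
```

```text
t 13.87 pos [ 0.9376 -0.4317  0.199 ] appr [ 0.018 -0.007 -1.   ] q [-4.5600e-01  1.1327e+00  3.1140e-01  1.1000e-03  1.6785e+00 -1.2235e+00] qv [-0.002 -0.02   0.001  0.001 -0.154 -0.003] F [-0.3  0.9  1.3]
tool units [12.678 -5.849 -1.041] dist mm 560.0
turn units -0.35 alt 1.65
t 13.87 pos [ 0.9376 -0.4317  0.199 ] yaw 134.0 tilt [-0.018  0.008 -1.   ] F [-0.3  0.9  1.3] w 0.0659 q [-0.46  1.13  0.31  0.    1.68 -1.22]
```

```bash
python3 -m inch '[[[0.2,-0.1,-0.05,0],[0.4,-0.2,-0.05,0],[0.5,-0.25,-0.05,0],[0.6,-0.28,-0.05,0],[0.6,-0.28,-0.05,0],[0.6,-0.28,-0.05,0],[0.6,-0.28,-0.05,0],[0.6,-0.28,-0.05,0]]]'>/dev/null; python3 st.py;  python3 go.py .4165 -.229 .23 197
```

```text
t 14.53 pos [ 0.7657 -0.3671  0.2037] appr [ 0.027 -0.012 -1.   ] q [-0.4771  0.5975  1.2048  0.0019  1.31   -1.2459] qv [-0.044 -0.709  1.051 -0.002 -0.369 -0.043] F [0.9 0.3 0.2]
tool units [ 8.528 -3.87  -0.932] dist mm 376.5
turn units -0.35 alt 1.65
t 14.53 pos [ 0.7657 -0.3671  0.2037] yaw 134.0 tilt [-0.027  0.011 -1.   ] F [0.9 0.3 0.2] w 0.0665 q [-0.48  0.6   1.2   0.    1.31 -1.25]
```

```bash
python3 -m inch '[[[0.6,-0.28,-0.1,0],[0.6,-0.28,-0.1,0],[0.6,-0.28,-0.1,0],[0.6,-0.28,-0.1,0],[0.6,-0.28,-0.1,0],[0.6,-0.28,-0.1,0],[0.6,-0.28,-0.1,0],[0.6,-0.28,-0.1,0]]]'>/dev/null; python3 st.py;  python3 go.py .4165 -.229 .23 197
```

```text
t 15.2 pos [ 0.5593 -0.2885  0.233 ] appr [ 0.038 -0.018 -0.999] q [-0.5174  0.1554  1.745   0.0032  1.1993 -1.2867] qv [-0.082 -0.656  0.68   0.003 -0.053 -0.078] F [ 0.5 -1.2 -0.3]
tool units [ 3.549 -1.534 -0.086] dist mm 154.7
turn units -0.35 alt 1.65
t 15.2 pos [ 0.5593 -0.2885  0.233 ] yaw 134.0 tilt [-0.039  0.015 -0.999] F [ 0.5 -1.2 -0.3] w 0.0658 q [-0.52  0.16  1.75  0.    1.2  -1.29]
```

```bash
python3 -m inch '[[[0.5,-0.2,0,0],[0.5,-0.2,0,0],[0.5,-0.2,0,0],[0.4,-0.2,0,0],[0.4,-0.2,0,0],[0.3,-0.1,0,0],[0.2,-0.1,0,0],[0.2,0,0,0]]]'>/dev/null; python3 st.py;  python3 go.py .4165 -.229 .23 197
```

```text
t 15.87 pos [ 0.4357 -0.2344  0.2334] appr [ 0.052 -0.027 -0.998] q [-0.5464 -0.1181  2.0232  0.004   1.1776 -1.3148] qv [ 0.058 -0.209  0.187  0.005  0.003  0.062] F [ 0.3 -0.5 -0.1]
tool units [ 0.435 -0.254  0.057] dist mm 20.3
turn units -0.35 alt 1.65
t 15.87 pos [ 0.4357 -0.2344  0.2334] yaw 133.9 tilt [-0.056  0.019 -0.998] F [ 0.3 -0.5 -0.1] w 0.0659 q [-0.55 -0.12  2.02  0.    1.18 -1.31]
```

```bash
python3 -m inch '[[[0.1,0,0,-0.03],[0.1,0,0,-0.03],[0,0,0,-0.03],[0,0,0,-0.03],[0,0,0,-0.03],[0,0,0,-0.03]]]'>/dev/null; python3 st.py;  python3 -m inch '[[[0,0,0,-0.03],[0,0,0,-0.03],[0,0,0,-0.03],[0,0,0,-0.03],[0,0,0,-0.03],[0,0,0,-0.02]]]'>/dev/null; python3 st.py;python3 go.py .4165 -.229 .23 197
```

```text
t 16.37 pos [ 0.431  -0.2282  0.2358] appr [ 0.059 -0.031 -0.998] q [-0.541  -0.1396  2.0381  0.0046  1.1765 -1.8992] qv [ 5.000e-03 -1.000e-03 -6.000e-03  1.000e-03 -8.000e-03 -1.176e+00] F [ 0.1 -0.8 -0.2]
t 16.87 pos [ 0.4346 -0.229   0.2382] appr [ 0.066 -0.034 -0.997] q [-0.5389 -0.1391  2.0333  0.0052  1.1735 -2.4609] qv [ 0.006  0.001 -0.009  0.001 -0.004 -0.765] F [-0.2  0.9  0.1]
tool units [0.436 0.165 0.176] dist mm 19.9
turn units -1.983 alt 0.017
t 16.87 pos [ 0.4346 -0.229   0.2382] yaw -159.9 tilt [-0.05  -0.054 -0.997] F [-0.2  0.9  0.1] w 0.0659 q [-0.54 -0.14  2.03  0.01  1.17 -2.46]
```

```bash
python3 -m inch '[[[0.25,0.1,0.1,0.01],[0.2,0.1,0.3,0.007],[0,0,0.4,0],[0,0,0.4,0],[0,0,0.4,0],[0,0,0.2,0],[0,0,0,0]]]'>/dev/null; python3 st.py;python3 go.py .4165 -.229 .12 197
```

```text
t 17.45 pos [ 0.4192 -0.2308  0.1643] appr [ 0.072 -0.038 -0.997] q [-0.5596 -0.1057  2.1462  0.0071  1.0201 -2.4092] qv [-0.004 -0.007  0.01   0.     0.01   0.025] F [-0.3 -0.2 -0.2]
tool units [0.118 0.122 1.096] dist mm 44.4
turn units -2.006 alt -0.006
t 17.45 pos [ 0.4192 -0.2308  0.1643] yaw -164.1 tilt [-0.059 -0.056 -0.997] F [-0.3 -0.2 -0.2] w 0.0662 q [-0.56 -0.11  2.15  0.01  1.02 -2.41]
```

```bash
python3 -m inch '[[[0.3,0.3,-0.3,0],[0.5,0.55,-0.3,0],[0.5,0.55,-0.2,0]]]'>/dev/null; python3 st.py; python3 -m inch '[[[0.4,0.45,-0.1,0],[0.4,0.45,0,0]]]'>/dev/null; python3 st.py
```

```text
t 17.7 pos [ 0.3523 -0.1906  0.1899] appr [ 0.07  -0.037 -0.997] q [-0.5633 -0.3019  2.253   0.0069  1.112  -2.4065] qv [-0.007 -0.904  0.522 -0.001  0.368  0.019] F [0.2 0.  0.4]
t 17.87 pos [ 0.3107 -0.1638  0.193 ] appr [ 0.073 -0.039 -0.997] q [-0.562  -0.4286  2.3305  0.0066  1.1573 -2.4012] qv [ 0.01  -0.749  0.497 -0.001  0.241  0.035] F [0.8 0.4 0.3]
```

```bash
python3 -m inch '[[[0.4,0.45,0,0],[0.4,0.45,0,0]]]'>/dev/null; python3 st.py; python3 -m inch '[[[0.3,0.35,0,0],[0.3,0.35,0,0]]]'>/dev/null; python3 st.py
```

```text
t 18.03 pos [ 0.2692 -0.1369  0.1908] appr [ 0.076 -0.041 -0.996] q [-0.5593 -0.5622  2.4081  0.0061  1.2096 -2.3945] qv [ 0.019 -0.828  0.453 -0.002  0.346  0.044] F [0.3 0.7 0.6]
t 18.2 pos [ 0.237  -0.115   0.1887] appr [ 0.078 -0.042 -0.996] q [-0.553  -0.6771  2.4648  0.0053  1.2649 -2.384 ] qv [ 0.042 -0.707  0.331 -0.005  0.359  0.067] F [-0.4 -1.1  0.3]
```

```bash
python3 go.py .4165 -.229 .17 197; python3 -m inch '[[[-0.3,-0.4,0,0],[-0.5,-0.6,0,0],[-0.5,-0.6,0,0],[-0.5,-0.6,0,0],[-0.5,-0.6,0,0],[-0.4,-0.5,0,0],[-0.2,-0.3,0,0],[0,0,0,0]]]'>/dev/null; python3 st.py; python3 go.py .4165 -.229 .17 197
```

```text
tool units [-3.563 -3.861  0.937] dist mm 213.5
turn units -2.011 alt -0.011
t 18.2 pos [ 0.237  -0.115   0.1887] yaw -165.1 tilt [-0.065 -0.061 -0.996] F [-0.4 -1.1  0.3] w 0.0663 q [-0.55 -0.68  2.46  0.01  1.26 -2.38]
t 18.87 pos [ 0.3896 -0.2287  0.2175] appr [ 0.102 -0.058 -0.993] q [-0.5929 -0.2386  2.1563  0.0103  1.1064 -2.4145] qv [ 0.002 -0.006 -0.006  0.004  0.032  0.02 ] F [0.1 0.2 0.4]
tool units [-0.547 -0.073  1.249] dist mm 54.6
turn units -2.015 alt -0.015
t 18.87 pos [ 0.3896 -0.2287  0.2175] yaw -165.7 tilt [-0.085 -0.081 -0.993] F [0.1 0.2 0.4] w 0.0662 q [-0.59 -0.24  2.16  0.01  1.11 -2.41]
```

```bash
python3 -m inch '[[[0,0,0.1,-0.015],[0,0,0,0]]]'>/dev/null; python3 st.py; python3 - <<'E'
from h import *
snap('wrist','w5')
E
python3 st.py;python3 go.py .4184 -.2301 .13 197
```

```text
t 19.03 pos [ 0.3904 -0.2294  0.2148] appr [ 0.103 -0.058 -0.993] q [-0.5932 -0.2343  2.1583  0.0103  1.0997 -2.4607] qv [-0.003 -0.016 -0.015  0.001  0.027  0.076] F [-0.3  0.7  0. ]
t 19.08 pos [ 0.3904 -0.2294  0.2152] appr [ 0.103 -0.059 -0.993] q [-0.5931 -0.2352  2.1582  0.0103  1.1    -2.4589] qv [ 0.002 -0.013  0.008  0.001 -0.003  0.013] F [ 0.   0.1 -0.1]
tool units [-0.487 -0.033  2.188] dist mm 89.7
turn units -2.001 alt -0.001
t 19.08 pos [ 0.3904 -0.2294  0.2152] yaw -163.1 tilt [-0.082 -0.086 -0.993] F [ 0.   0.1 -0.1] w 0.0658 q [-0.59 -0.24  2.16  0.01  1.1  -2.46]
```

View pics/w5.png

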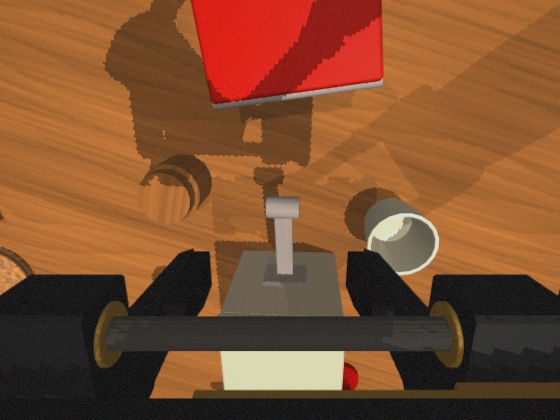

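Wrist view, looking back over the pedal: bar at (283,207), jar left (165,195), cup right (400,240).

```bash
python3 - <<'E'
from h import *
p,W=cloud('wrist','w5')
m=np.zeros((420,560),bool); m[190:225,258:305]=1; m&=(W[...,2]>.06)&(W[...,2]<.1)
P=W[m]; r=cv2.minAreaRect((P[:,:2]*1000).astype(np.float32)); print(len(P),np.round(np.percentile(P[:,2],[50,98]),4),r)
E
python3 -m inch '[[[-0.2,0,0.2,0],[-0.2,0,0.4,0],[-0.1,-0.03,0.5,0],[0,0,0.5,0],[0,0,0.3,0],[0,0,0.1,0],[0,0,0,0]]]'>/dev/null; python3 st.py;python3 go.py .4184 -.2301 .08 197
```

```text
861 [0.0839 0.087 ] ((417.81256103515625, -229.31248474121094), (30.553203582763672, 29.42718505859375), 17.671083450317383)
t 19.67 pos [ 0.4197 -0.2265  0.1365] appr [ 0.11  -0.061 -0.992] q [-0.5509 -0.1071  2.2066  0.0067  0.9164 -2.4063] qv [ 0.012 -0.001  0.012  0.002  0.002  0.016] F [-0.8  0.1 -0.2]
tool units [0.18  0.047 1.402] dist mm 56.6
turn units -2.004 alt -0.004
t 19.67 pos [ 0.4197 -0.2265  0.1365] yaw -163.7 tilt [-0.088 -0.089 -0.992] F [-0.8  0.1 -0.2] w 0.0664 q [-0.55 -0.11  2.21  0.01  0.92 -2.41]
```

```bash
python3 -m inch '[[[0.1,0.05,0.3,0],[0.1,0,0.4,0],[0,0,0.4,0],[0,0,0.3,0],[0,0,0,0],[0,0,0,0]]]'>/dev/null; python3 st.py;python3 go.py .4184 -.2304 .057 197
```

```text
t 20.17 pos [ 0.4201 -0.2302  0.0833] appr [ 0.117 -0.065 -0.991] q [-0.5584 -0.0343  2.2534  0.0098  0.789  -2.4133] qv [ 0.002 -0.     0.006  0.001  0.002  0.006] F [-0.7  0.2  0.7]
tool units [0.103 0.069 0.646] dist mm 26.3
turn units -2.005 alt -0.005
t 20.17 pos [ 0.4201 -0.2302  0.0833] yaw -163.8 tilt [-0.094 -0.094 -0.991] F [-0.7  0.2  0.7] w 0.0662 q [-0.56 -0.03  2.25  0.01  0.79 -2.41]
```

```bash
python3 -m inch '[[[0.08,0.06,0.2,0],[0.03,0,0.3,0],[0,0,0.15,0],[0,0,0,0]]]'>/dev/null; python3 st.py;python3 go.py .4187 -.2304 .057 197
```

```text
t 20.5 pos [ 0.4206 -0.2321  0.0599] appr [ 0.123 -0.069 -0.99 ] q [-5.6140e-01  1.0000e-03  2.2725e+00  1.1200e-02  7.2680e-01 -2.4172e+00] qv [-0.    -0.015 -0.002  0.001  0.01   0.   ] F [ 0.8 -0.1 -0.3]
tool units [0.041 0.06  0.063] dist mm 3.9
turn units -2.005 alt -0.005
t 20.5 pos [ 0.4206 -0.2321  0.0599] yaw -163.8 tilt [-0.1  -0.1  -0.99] F [ 0.8 -0.1 -0.3] w 0.066 q [-0.56  0.    2.27  0.01  0.73 -2.42]
```

```bash
python3 -m inch '[[[0.04,0.05,0.06,0],[0,0,0,0],[0,0,0,0],[0,0,0,0],[0,0,0,0],[0,0,0,0]]]' 0 30; python3 st.py
```

```text
t: 21.0
position: [0.4195, -0.2308, 0.059]
ee_rot: [-3.04, 0.102, -2.86]
wrist_force: [0.0, 0.4, 0.2]
gripper_width: 0.0301
t 21.0 pos [ 0.4195 -0.2308  0.059 ] appr [ 0.125 -0.069 -0.99 ] q [-5.6060e-01 -1.7000e-03  2.2777e+00  1.2000e-02  7.2230e-01 -2.4165e+00] qv [ 0.002 -0.003 -0.001  0.002 -0.    -0.   ] F [0.  0.4 0.2]
```

```bash
python3 -m inch '[[[-0.1,0,0,0],[-0.1,0,0,0]]]' - 50; python3 st.py;python3 -m inch '[[[-0.1,0,0,0],[-0.1,0,0,0]]]' - 50; python3 st.py
```

```text
t: 21.17
position: [0.4195, -0.2306, 0.0588]
ee_rot: [-3.041, 0.085, -2.855]
wrist_force: [-19.7, -11.0, 10.6]
gripper_width: 0.0293
t 21.17 pos [ 0.4195 -0.2306  0.0588] appr [ 0.109 -0.072 -0.991] q [-0.5514  0.006   2.2689 -0.0069  0.7356 -2.3993] qv [ 0.053  0.048 -0.051 -0.11   0.079  0.101] F [-19.7 -11.   10.6]
t: 21.33
position: [0.4193, -0.2307, 0.0587]
ee_rot: [-3.043, 0.068, -2.854]
wrist_force: [-14.7, -8.6, 8.6]
gripper_width: 0.0298
t 21.33 pos [ 0.4193 -0.2307  0.0587] appr [ 0.092 -0.075 -0.993] q [-0.5434  0.0139  2.26   -0.0242  0.7497 -2.3816] qv [ 0.049  0.049 -0.051 -0.099  0.084  0.102] F [-14.7  -8.6   8.6]
```

Pushing against the pinched bar straightens the tool, with the bar staying put and about 20 N on it. I'll continue that way.

```bash
python3 -m inch '[[[-0.1,-0.08,0,0],[-0.1,-0.08,0,0]]]'; python3 st.py;python3 -m inch '[[[-0.1,-0.1,0,0],[-0.1,-0.1,0,0],[-0.1,-0.1,0,0],[-0.1,-0.1,0,0]]]'; python3 st.py
```

```text
t: 21.5
position: [0.4189, -0.2309, 0.0574]
ee_rot: [-3.059, 0.05, -2.857]
wrist_force: [-14.7, 6.6, 11.8]
gripper_width: 0.0294
t 21.5 pos [ 0.4189 -0.2309  0.0574] appr [ 0.071 -0.066 -0.995] q [-0.542   0.0293  2.2455 -0.028   0.772  -2.3764] qv [ 0.011  0.094 -0.087 -0.022  0.134  0.029] F [-14.7   6.6  11.8]
t: 21.83
position: [0.4178, -0.2306, 0.0531]
ee_rot: [-3.095, 0.013, -2.859]
wrist_force: [-14.7, 6.6, 10.5]
gripper_width: 0.0289
t 21.83 pos [ 0.4178 -0.2306  0.0531] appr [ 0.025 -0.041 -0.999] q [-0.5408  0.0656  2.2142 -0.0302  0.8193 -2.374 ] qv [ 0.004  0.113 -0.092 -0.007  0.136  0.006] F [-14.7   6.6  10.5]
```

```bash
python3 -m inch '[[[-0.05,-0.1,0,0],[-0.02,-0.1,0,0],[0,-0.1,0,0],[0,-0.1,0,0]]]'; python3 st.py; python3 - <<'E'
from h import *
snap('scene','s6')
E
```

```text
t: 22.17
position: [0.4171, -0.2305, 0.051]
ee_rot: [-3.129, 0.003, -2.865]
wrist_force: [-2.5, 16.2, 7.9]
gripper_width: 0.0292
t 22.17 pos [ 0.4171 -0.2305  0.051 ] appr [ 0.006 -0.011 -1.   ] q [-0.5528  0.0864  2.1955 -0.0082  0.8488 -2.3945] qv [-0.042  0.052 -0.05   0.079  0.077 -0.075] F [-2.5 16.2  7.9]
```

View pics/s6.png

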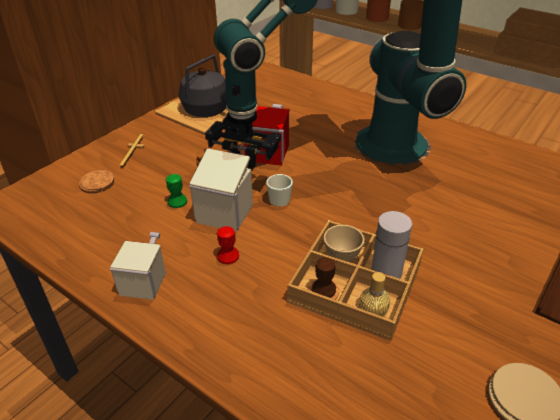

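Tool is vertical again and the bar is held. Pressing the pedal down along its arc.

```bash
python3 -m inch '[[[0.02,0,0.07,0],[0.02,0,0.07,0],[0.02,0,0.07,0],[0.01,0,0.07,0],[0,0,0.07,0]]]'; python3 st.py
```

```text
t: 22.63
position: [0.4164, -0.2303, 0.0425]
ee_rot: [-3.131, 0.004, -2.863]
wrist_force: [-5.2, 1.2, 8.7]
gripper_width: 0.029
t 22.63 pos [ 0.4164 -0.2303  0.0425] appr [ 0.007 -0.009 -1.   ] q [-0.5545  0.0988  2.2017 -0.0058  0.8302 -2.3998] qv [ 0.002  0.04   0.008 -0.004 -0.04   0.   ] F [-5.2  1.2  8.7]
```

```bash
python3 -m inch '[[[0,0,0.07,0],[0,0,0.07,0],[0,0,0.07,0],[-0.01,0,0.07,0]]]'; python3 st.py
```

```text
t: 22.97
position: [0.4165, -0.2302, 0.0346]
ee_rot: [-3.132, 0.002, -2.862]
wrist_force: [-6.0, 1.2, 6.3]
gripper_width: 0.0289
t 22.97 pos [ 0.4165 -0.2302  0.0346] appr [ 0.005 -0.009 -1.   ] q [-0.5537  0.1132  2.2044 -0.0069  0.8153 -2.3992] qv [ 0.005  0.051  0.006 -0.009 -0.045  0.008] F [-6.   1.2  6.3]
```

```bash
python3 -m inch '[[[0.01,0,0.07,0],[0,0,0.07,0],[0,0,0.07,0],[0,0,0.07,0]]]'; python3 st.py;  python3 -m inch '[[[0,0,0.06,0],[0,0,0.06,0],[0,0,0.05,0],[0,0,0.05,0]]]'; python3 st.py; python3 - <<'E'
from h import *
snap('scene','s7')
E
```

```text
t: 23.3
position: [0.4173, -0.23, 0.0259]
ee_rot: [-3.132, 0.003, -2.863]
wrist_force: [-1.0, 3.0, 4.4]
gripper_width: 0.0292
t 23.3 pos [ 0.4173 -0.23    0.0259] appr [ 0.006 -0.008 -1.   ] q [-0.5535  0.1285  2.2081 -0.005   0.7959 -2.3998] qv [ 0.005  0.051  0.011  0.005 -0.063  0.001] F [-1.   3.   4.4]
t: 23.63
position: [0.4185, -0.2298, 0.0195]
ee_rot: [-3.133, 0.004, -2.863]
wrist_force: [-10.7, 7.0, 30.5]
gripper_width: 0.029
t 23.63 pos [ 0.4185 -0.2298  0.0195] appr [ 0.006 -0.007 -1.   ] q [-0.5526  0.1412  2.2089 -0.0036  0.7828 -2.3998] qv [ 0.002  0.024 -0.006 -0.    -0.005  0.001] F [-10.7   7.   30.5]
```

View pics/s7.png

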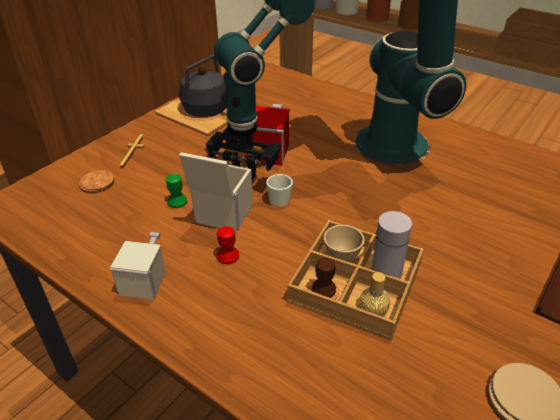

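Pedal is at its stop and the lid stands open past upright. Releasing the bar and lifting straight up.

```bash
python3 -m inch '[[[0,0,0,0],[0,0,0,0],[0,0,0,0],[0,0,0,0]]]' 0.7 ; python3 st.py;  python3 -m inch '[[[0,0,-0.2,0],[0,0,-0.4,0],[0,0,-0.5,0],[0,0,-0.6,0],[0,0,-0.7,0],[0,0,-0.7,0],[0,0,-0.7,0],[0,0,-0.6,0]]]'; python3 st.py; python3 go.py .604 .27 .24 191
```

```text
t: 24.02
position: [0.4192, -0.2309, 0.0199]
ee_rot: [-3.131, 0.005, -2.862]
wrist_force: [-0.4, -0.8, -0.2]
gripper_width: 0.0536
t 24.02 pos [ 0.4192 -0.2309  0.0199] appr [ 0.007 -0.009 -1.   ] q [-0.5528  0.1413  2.208  -0.0055  0.7812 -2.3994] qv [-0.002  0.007  0.    -0.004 -0.009  0.001] F [-0.4 -0.8 -0.2]
t: 24.68
position: [0.4117, -0.2263, 0.1959]
ee_rot: [3.139, -0.009, -2.862]
wrist_force: [-0.1, -0.3, -0.2]
gripper_width: 0.0616
t 24.68 pos [ 0.4117 -0.2263  0.1959] appr [-0.01  0.   -1.  ] q [-0.5521 -0.0925  2.0704 -0.0054  1.1721 -2.3999] qv [ 0.004 -0.284 -0.323  0.001  0.609 -0.001] F [-0.1 -0.3 -0.2]
tool units [-8.03  10.606 -1.147] dist mm 534.1
turn units -1.972 alt 0.028
t 24.68 pos [ 0.4117 -0.2263  0.1959] yaw -164.0 tilt [ 0.009  0.003 -1.   ] F [-0.1 -0.3 -0.2] w 0.0616 q [-0.55 -0.09  2.07 -0.01  1.17 -2.4 ]
```

```bash
python3 -m inch '[[[-0.1,0.3,-0.2,0],[-0.2,0.6,-0.2,0],[-0.3,0.7,-0.2,0],[-0.4,0.7,-0.2,0],[-0.5,0.7,-0.1,0],[-0.5,0.7,-0.1,0],[-0.6,0.7,0,0],[-0.6,0.7,0,0]]]'; python3 st.py; python3 go.py .604 .27 .24 191
```

```text
t: 25.35
position: [0.4802, 0.0112, 0.2417]
ee_rot: [-3.136, -0.001, -2.877]
wrist_force: [0.5, 0.1, 0.3]
gripper_width: 0.0615
t 25.35 pos [0.4802 0.0112 0.2417] appr [ 0.    -0.006 -1.   ] q [-0.0242 -0.1128  2.002  -0.0065  1.2521 -1.8579] qv [ 0.922  0.378 -0.331 -0.006 -0.053  0.921] F [0.5 0.1 0.3]
tool units [-4.682e+00  5.434e+00  3.000e-03] dist mm 286.9
turn units -1.977 alt 0.023
t 25.35 pos [0.4802 0.0112 0.2417] yaw -164.8 tilt [ 0.001 -0.006 -1.   ] F [0.5 0.1 0.3] w 0.0615 q [-0.02 -0.11  2.   -0.01  1.25 -1.86]
```

```bash
python3 -m inch '[[[-0.5,0.6,0,0.01],[-0.5,0.6,0,0.01],[-0.5,0.6,0,0.01],[-0.5,0.6,0,0],[-0.5,0.6,0,0],[-0.5,0.6,0,0],[-0.5,0.5,0,0],[-0.4,0.4,0,0]]]'; python3 st.py; python3 go.py .604 .27 .24 191
```

```text
t: 26.02
position: [0.5929, 0.2388, 0.2318]
ee_rot: [-3.137, -0.012, -2.969]
wrist_force: [-1.0, 0.3, -0.2]
gripper_width: 0.0616
t 26.02 pos [0.5929 0.2388 0.2318] appr [-0.011 -0.006 -1.   ] q [ 0.3451  0.2093  1.6837 -0.0022  1.2612 -1.3973] qv [ 0.29   0.444 -0.493 -0.     0.083  0.275] F [-1.   0.3 -0.2]
tool units [-0.405  0.72  -0.214] dist mm 34.1
turn units -2.006 alt -0.006
t 26.02 pos [0.5929 0.2388 0.2318] yaw -170.1 tilt [ 0.012 -0.004 -1.   ] F [-1.   0.3 -0.2] w 0.0616 q [ 0.35  0.21  1.68 -0.    1.26 -1.4 ]
```

```bash
python3 -m inch '[[[-0.25,0.4,0,0],[-0.1,0.2,0,0],[0,0,0,0],[0,0,0,0]]]'; python3 - <<'E'
from h import *
snap('wrist','w8')
E
python3 st.py; python3 go.py .604 .27 .14 191
```

```text
t: 26.35
position: [0.6001, 0.2722, 0.2257]
ee_rot: [-3.137, -0.019, -2.964]
wrist_force: [-1.0, -0.5, 0.3]
gripper_width: 0.0619
t 26.4 pos [0.5999 0.2719 0.2256] appr [-0.019 -0.008 -1.   ] q [ 3.8790e-01  2.5420e-01  1.6405e+00 -2.0000e-04  1.2672e+00 -1.3601e+00] qv [-0.017 -0.015  0.008 -0.003  0.003 -0.003] F [-0.9  0.  -0.1]
tool units [-0.135 -0.056  2.139] dist mm 85.8
turn units -2.005 alt -0.005
t 26.4 pos [0.5999 0.2719 0.2256] yaw -169.8 tilt [ 0.02  -0.004 -1.   ] F [-0.9  0.  -0.1] w 0.0618 q [ 0.39  0.25  1.64 -0.    1.27 -1.36]
```

View pics/w8.png

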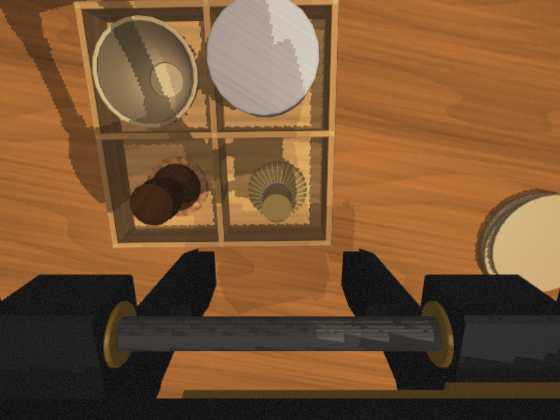

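Whisk handle top is at (276,208), centred between the fingers; the caddy is clear at (263,55). Descending.

```bash
python3 -m inch '[[[-0.12,-0.05,0.2,-0.005],[-0.03,0,0.4,0],[0,0,0.5,0],[0,0,0.5,0],[0,0,0.4,0],[0,0,0.3,0],[0,0,0.1,0]]]';python3 go.py .604 .27 .071 191
```

```text
t: 26.98
position: [0.6054, 0.262, 0.1277]
ee_rot: [-3.136, -0.014, -2.951]
wrist_force: [-0.6, -1.3, -0.4]
gripper_width: 0.0617
tool units [-0.024  0.209  1.416] dist mm 57.3
turn units -2.0 alt -0.0
t 26.98 pos [0.6054 0.262  0.1277] yaw -169.1 tilt [ 0.014 -0.005 -1.   ] F [-0.6 -1.3 -0.4] w 0.0617 q [ 0.37  0.33  1.73 -0.    1.09 -1.39]
```

```bash
python3 -m inch '[[[-0.02,0.2,0,0],[0,0.05,0.1,0],[0,0,0,0]]]';python3 go.py .604 .27 .071 191;
```

```text
t: 27.23
position: [0.6036, 0.2705, 0.1225]
ee_rot: [-3.136, -0.016, -2.953]
wrist_force: [-0.1, 0.4, 0.8]
gripper_width: 0.0616
tool units [-0.027 -0.007  1.287] dist mm 51.5
turn units -2.001 alt -0.001
t 27.23 pos [0.6036 0.2705 0.1225] yaw -169.2 tilt [ 0.016 -0.006 -1.   ] F [-0.1  0.4  0.8] w 0.0616 q [ 0.39  0.34  1.73 -0.    1.09 -1.37]
```

```bash
python3 -m inch '[[[0,0,0.2,0],[0,0,0.4,0],[0,0,0.4,0],[0,0,0.25,0],[0,0,0,0],[0,0,0,0]]]';python3 go.py .604 .27 .071 191;
```

```text
t: 27.73
position: [0.6073, 0.2731, 0.0755]
ee_rot: [-3.138, -0.005, -2.951]
wrist_force: [0.5, 0.0, 0.7]
gripper_width: 0.0617
tool units [ 0.094 -0.06   0.114] dist mm 6.4
turn units -2.0 alt -0.0
t 27.73 pos [0.6073 0.2731 0.0755] yaw -169.1 tilt [ 0.005 -0.004 -1.   ] F [0.5 0.  0.7] w 0.0617 q [ 0.39  0.39  1.76 -0.    1.   -1.37]
```

```bash
python3 -m inch '[[[0.1,-0.06,0.1,0],[0,0,0,0],[0,0,0,0]]]';python3 go.py .604 .27 .071 191;python3 -m inch '[[[0,0,0,0],[0,0,0,0],[0,0,0,0],[0,0,0,0],[0,0,0,0],[0,0,0,0]]]' 0.2 15;python3 go.py .604 .27 .071 191
```

```text
t: 27.98
position: [0.6045, 0.2702, 0.073]
ee_rot: [-3.138, -0.003, -2.95]
wrist_force: [-0.1, -0.5, 0.8]
gripper_width: 0.0618
tool units [ 0.014 -0.003  0.05 ] dist mm 2.1
turn units -2.0 alt -0.0
t 27.98 pos [0.6045 0.2702 0.073 ] yaw -169.0 tilt [ 0.003 -0.003 -1.   ] F [-0.1 -0.5  0.8] w 0.0618 q [ 0.38  0.38  1.77 -0.    0.99 -1.38]
t: 28.48
position: [0.606, 0.2707, 0.0757]
ee_rot: [-3.139, 0.002, -2.95]
wrist_force: [-0.4, 0.2, -1.7]
gripper_width: 0.0244
tool units [ 0.053 -0.007  0.117] dist mm 5.1
turn units -2.0 alt -0.0
t 28.48 pos [0.606  0.2707 0.0757] yaw -169.0 tilt [-0.002 -0.003 -1.   ] F [-0.4  0.2 -1.7] w 0.0244 q [ 0.38  0.38  1.77 -0.    0.99 -1.38]
```

Whisk gripped (width 24.4 mm). Lifting.

```bash
python3 -m inch '[[[0,0,-0.3,0],[0,0,-0.6,0],[0,0,-0.7,0],[0,0,-0.7,0],[0,0,-0.7,0],[0,0,-0.7,0],[0,0,-0.6,0],[0,0,-0.3,0]]]';python3 go.py .51 -.05 .27 197
```

```text
t: 29.15
position: [0.6017, 0.2696, 0.2656]
ee_rot: [-3.137, -0.011, -2.95]
wrist_force: [0.5, 0.6, 0.9]
gripper_width: 0.0244
tool units [ 3.77  -7.408 -0.03 ] dist mm 332.5
turn units -2.034 alt -0.034
t 29.15 pos [0.6017 0.2696 0.2656] yaw -169.0 tilt [ 0.011 -0.005 -1.   ] F [0.5 0.6 0.9] w 0.0244 q [ 0.38  0.23  1.6  -0.    1.33 -1.38]
```

```bash
python3 -m inch '[[[0.2,-0.3,-0.1,0],[0.3,-0.6,0,0],[0.35,-0.7,0,0],[0.35,-0.7,0,0],[0.35,-0.7,0,0],[0.35,-0.7,0,0],[0.35,-0.7,0,0],[0.35,-0.7,0,0]]]'; python3 - <<'E'
from h import *
snap('scene','s9')
E
python3 go.py .51 -.05 .27 197; python3 st.py
```

```text
t: 29.82
position: [0.5388, 0.0488, 0.2786]
ee_rot: [-3.141, 0.002, -2.94]
wrist_force: [0.8, -0.3, 0.2]
gripper_width: 0.0244
tool units [ 1.135 -2.161  0.225] dist mm 98.0
turn units -2.031 alt -0.031
t 29.87 pos [0.5373 0.0438 0.2785] yaw -168.6 tilt [ 0.001 -0.005 -1.   ] F [-2.  -3.3  0. ] w 0.0244 q [ 0.04 -0.02  1.84 -0.01  1.31 -1.73]
t 29.87 pos [0.5373 0.0438 0.2785] appr [ 0.    -0.005 -1.   ] q [ 0.0385 -0.017   1.8442 -0.0057  1.3145 -1.7305] qv [ 0.056  0.034 -0.037  0.047 -0.02   0.123] F [-2.  -3.3  0. ]
```

View pics/s9.png

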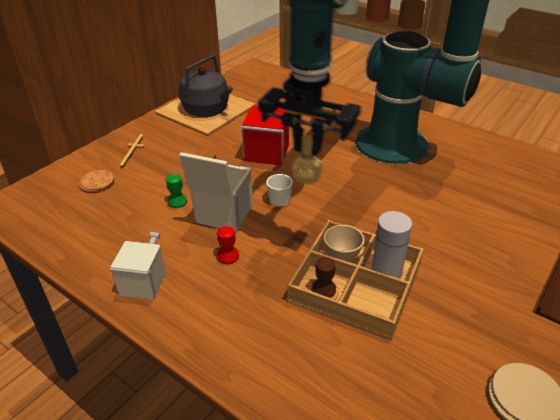

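The whisk hangs upright in the gripper, the stand is still on the mat and the lid is open. Continuing to the box.

```bash
python3 -m inch '[[[0.2,-0.4,0.05,-0.01],[0.3,-0.5,0.05,-0.01],[0.3,-0.5,0,-0.01],[0.2,-0.5,0,0],[0,-0.3,0,0],[0,-0.1,0,0],[0,0,0,0]]]'; python3 go.py .5495 -.188 .26 197; python3 st.py
```

```text
t: 30.45
position: [0.5187, -0.0611, 0.2747]
ee_rot: [-3.138, -0.002, -2.849]
wrist_force: [-1.2, -0.4, -0.5]
gripper_width: 0.0247
tool units [ 0.175 -3.258  0.382] dist mm 131.4
turn units -2.001 alt -0.001
t 30.45 pos [ 0.5187 -0.0611  0.2747] yaw -163.2 tilt [ 0.002 -0.004 -1.   ] F [-1.2 -0.4 -0.5] w 0.0247 q [-0.16 -0.05  1.88 -0.    1.31 -2.02]
t 30.45 pos [ 0.5187 -0.0611  0.2747] appr [-0.001 -0.004 -1.   ] q [-0.162  -0.0481  1.8812 -0.0047  1.3089 -2.024 ] qv [-0.002  0.005 -0.004  0.01  -0.001  0.009] F [-1.2 -0.4 -0.5]
```

```bash
python3 -m inch '[[[0.05,-0.3,0,0],[0.05,-0.5,0,0],[0.03,-0.6,0,0],[0.02,-0.6,0,0],[0.02,-0.5,0,0],[0,-0.4,0,0],[0,-0.2,0,0],[0,0,0,0]]]'; python3 - <<'E'
from h import *
snap('scene','s10');snap('wrist','w10');snap('top','t10')
E
python3 go.py .5495 -.188 .26 197; python3 st.py
```

```text
t: 31.12
position: [0.553, -0.1831, 0.2742]
ee_rot: [-3.14, -0.002, -2.84]
wrist_force: [0.6, -0.4, -0.7]
gripper_width: 0.0248
tool units [ 0.117 -0.141  0.356] dist mm 16.0
turn units -1.998 alt 0.002
t 31.27 pos [ 0.5523 -0.1812  0.2742] yaw -162.6 tilt [ 0.002 -0.    -1.   ] F [-0.7  0.5 -0.5] w 0.0246 q [-0.36  0.07  1.77 -0.    1.31 -2.23]
t 31.27 pos [ 0.5523 -0.1812  0.2742] appr [-0.002 -0.001 -1.   ] q [-3.5910e-01  6.7900e-02  1.7651e+00 -1.5000e-03  1.3099e+00 -2.2327e+00] qv [ 0.009 -0.011  0.008 -0.002  0.002  0.   ] F [-0.7  0.5 -0.5]
```

View pics/s10.png

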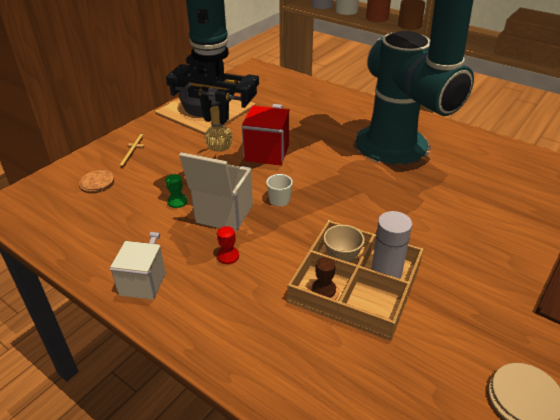

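View pics/w10.png

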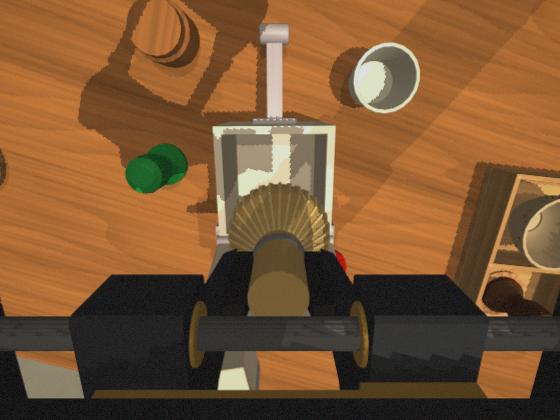

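Whisk is above the open box, with the front rim at rows 125–240 and columns 213–335. I'll check the rim position before lowering.

```bash
python3 - <<'E'
from h import *
p,W=cloud('wrist','w10')
ex=np.array([.9557,.2942]);ey=np.array([-.2942,.9557]);c=np.array([.5525,-.187])
m=np.zeros((420,560),bool); m[110:250,205:345]=1; m&=(W[...,2]>.108)&(W[...,2]<.122)
P=W[m][:,:2]-c; X=P@ex;Y=P@ey; print(len(X),'xbox',np.percentile(X,[1,50,99]),'ybox',np.percentile(Y,[1,99]),np.median(W[m][:,2]))
s=manip.observe(); d=s['position'][:2]-c; print('tcp box',d@ex,d@ey)
# whisk tines in view
E
python3 go.py .5495 -.188 .1 197
```

```text
2845 xbox [-0.05890541 -0.03208497  0.05181311] ybox [-0.05559013  0.05733414] 0.11504838606090112
tcp box 0.0015111739977446803 0.005583134257863256
tool units [ 0.109 -0.14   4.356] dist mm 174.4
turn units -1.998 alt 0.002
t 31.27 pos [ 0.5523 -0.1812  0.2742] yaw -162.6 tilt [ 0.002 -0.    -1.   ] F [-0.7  0.5 -0.5] w 0.0246 q [-0.36  0.07  1.77 -0.    1.31 -2.23]
```

```bash
python3 -m inch '[[[0.1,-0.14,0.2,0],[0,0,0.4,0],[0,0,0.5,0],[0,0,0.4,0],[0,0,0.2,0],[0,0,0,0]]]'; python3 go.py .549 -.187 .1 197
```

```text
t: 31.77
position: [0.5492, -0.1844, 0.2039]
ee_rot: [-3.14, 0.001, -2.832]
wrist_force: [-0.2, 0.3, -0.3]
gripper_width: 0.0246
tool units [ 0.027 -0.055  2.599] dist mm 104.0
turn units -1.996 alt 0.004
t 31.77 pos [ 0.5492 -0.1844  0.2039] yaw -162.3 tilt [-0.001 -0.002 -1.   ] F [-0.2  0.3 -0.3] w 0.0246 q [-0.37  0.11  1.85 -0.    1.18 -2.25]
```

```bash
python3 -m inch '[[[0.02,-0.05,0.2,0],[0,0,0.3,0],[0,0,0.4,0],[0,0,0.4,0],[0,0,0.3,0],[0,0,0.2,0],[0,0,0,0]]]'; python3 go.py .549 -.187 .08 197; python3 st.py
```

```text
t: 32.35
position: [0.551, -0.187, 0.1296]
ee_rot: [-3.136, 0.005, -2.83]
wrist_force: [-0.8, 0.5, -0.1]
gripper_width: 0.0241
tool units [0.053 0.021 1.24 ] dist mm 49.7
turn units -1.995 alt 0.005
t 32.35 pos [ 0.551  -0.187   0.1296] yaw -162.2 tilt [-0.005 -0.005 -1.   ] F [-0.8  0.5 -0.1] w 0.0241 q [-0.37  0.18  1.92 -0.    1.04 -2.25]
t 32.35 pos [ 0.551  -0.187   0.1296] appr [ 0.007 -0.003 -1.   ] q [-3.6950e-01  1.7680e-01  1.9209e+00 -9.0000e-04  1.0364e+00 -2.2511e+00] qv [ 0.001 -0.001 -0.006 -0.001  0.005 -0.   ] F [-0.8  0.5 -0.1]
```

```bash
python3 -m inch '[[[0.05,0.02,0.2,0],[0,0,0.3,0],[0,0,0.3,0],[0,0,0.25,0],[0,0,0.1,0],[0,0,0,0]]]'; python3 go.py .549 -.187 .07 197
```

```text
t: 32.85
position: [0.5503, -0.1876, 0.0804]
ee_rot: [-3.134, 0.008, -2.83]
wrist_force: [0.6, 0.4, -0.3]
gripper_width: 0.0247
tool units [0.027 0.025 0.26 ] dist mm 10.5
turn units -1.995 alt 0.005
t 32.85 pos [ 0.5503 -0.1876  0.0804] yaw -162.2 tilt [-0.008 -0.007 -1.   ] F [ 0.6  0.4 -0.3] w 0.0247 q [-0.37  0.23  1.96 -0.    0.94 -2.25]
```

```bash
python3 -m inch '[[[0.02,0.02,0.08,0],[0,0,0.08,0],[0,0,0.07,0]]]'; python3 -m inch '[[[0,0,0.07,0]]]'|sed -n 2,4p;
```

```text
t: 33.1
position: [0.5507, -0.1874, 0.0724]
ee_rot: [-3.133, 0.01, -2.831]
wrist_force: [-6.4, 3.5, 24.3]
gripper_width: 0.024
position: [0.5518, -0.1875, 0.0724]
ee_rot: [-3.133, 0.011, -2.831]
wrist_force: [-7.3, 4.2, 20.8]
```

```bash
python3 -m inch '[[[0,0,0.01,0],[0,0,0,0],[0,0,0,0]]]' 0.48; python3 go.py .549 -.187 .07 197
```

```text
t: 33.43
position: [0.554, -0.1883, 0.075]
ee_rot: [-3.129, 0.015, -2.83]
wrist_force: [-0.1, -0.2, -0.5]
gripper_width: 0.0414
tool units [0.112 0.071 0.123] dist mm 7.2
turn units -1.995 alt 0.005
t 33.43 pos [ 0.554  -0.1883  0.075 ] yaw -162.2 tilt [-0.015 -0.012 -1.   ] F [-0.1 -0.2 -0.5] w 0.0414 q [-0.37  0.24  1.96  0.    0.92 -2.25]
```

```bash
python3 -m inch '[[[0,0,-0.3,0],[0.05,0.03,-0.5,0],[0.05,0,-0.6,0],[0,0,-0.6,0],[0,0,-0.7,0],[0,0,-0.7,0],[0,0,-0.6,0],[0,0,-0.3,0]]]'; python3 st.py; python3 - <<'E'
from h import *
snap('wrist','w11');snap('scene','s11')
E
```

```text
t: 34.1
position: [0.5427, -0.1858, 0.2529]
ee_rot: [-3.136, 0.007, -2.83]
wrist_force: [1.1, -0.0, 0.3]
gripper_width: 0.0423
t 34.1 pos [ 0.5427 -0.1858  0.2529] appr [ 0.008 -0.003 -1.   ] q [-3.7330e-01  5.8300e-02  1.8145e+00 -2.0000e-04  1.2598e+00 -2.2551e+00] qv [-0.    -0.11  -0.172 -0.003  0.274  0.   ] F [ 1.1 -0.   0.3]
```

View pics/w11.png

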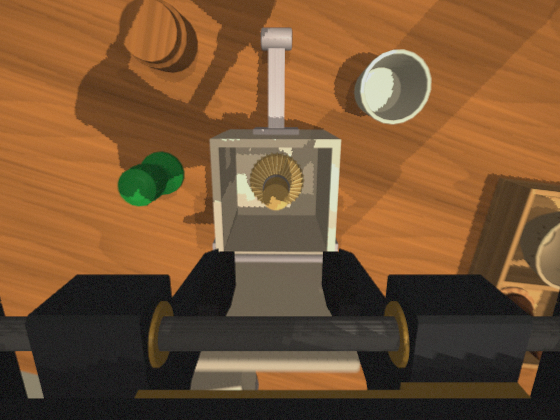

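View pics/s11.png

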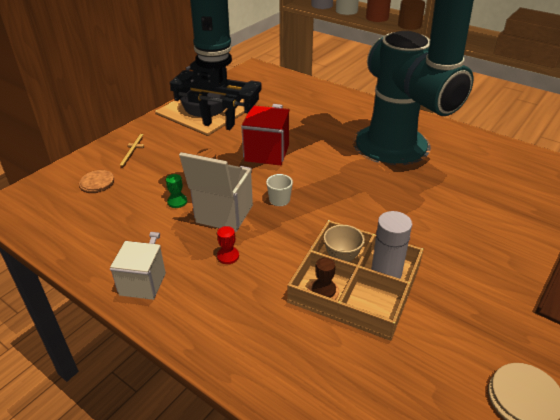

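```bash
python3 - <<'E'
from h import *
p,W=cloud('wrist','w11')
m=np.zeros((420,560),bool); m[170:215,250:300]=1; m&=(W[...,2]>.09)&(W[...,2]<.11)
P=W[m]; print(len(P),np.median(P,0),cv2.minAreaRect((P[:,:2]*1000).astype(np.float32)))
m=np.zeros((420,560),bool); m[25:52,258:296]=1; m&=(W[...,2]>.03)&(W[...,2]<.06)
P=W[m]; print(len(P),np.percentile(P[:,2],95),cv2.minAreaRect((P[:,:2]*1000).astype(np.float32)))
E
python3 -m inch '[[[0.2,0,0,-0.005],[0.4,0,0,0],[0.5,0,0,0],[0.5,0,0,0],[0.5,0,0,0],[0.4,0,0,0],[0.3,0,0,0],[0.1,0,0,0]]]' 0.7; python3 go.py .418 -.23 .1 197
```

```text
604 [ 0.54659181 -0.18813564  0.10212513] ((547.8473510742188, -187.87167358398438), (25.238798141479492, 23.695289611816406), 19.69671058654785)
719 0.049328015787789725 ((413.4783935546875, -230.8205108642578), (20.77911949157715, 29.314674377441406), 18.241640090942383)
t: 34.87
position: [0.421, -0.2217, 0.2401]
ee_rot: [3.135, -0.005, -2.805]
wrist_force: [-0.6, -0.7, -0.3]
gripper_width: 0.0618
tool units [ 0.12  -0.192  3.501] dist mm 140.3
turn units -1.987 alt 0.013
t 34.87 pos [ 0.421  -0.2217  0.2401] yaw -160.7 tilt [ 0.005  0.006 -1.   ] F [-0.6 -0.7 -0.3] w 0.0618 q [-0.54 -0.12  2.01 -0.    1.26 -2.44]
```

```bash
python3 -m inch '[[[0.1,-0.15,0.1,0.013],[0.05,-0.05,0.4,0],[0,0,0.6,0],[0,0,0.7,0],[0,0,0.6,0],[0,0,0.4,0],[0,0,0.1,0],[0,0,0,0]]]'; python3 go.py .416 -.23 .0205 197
```

```text
t: 35.53
position: [0.4173, -0.2334, 0.116]
ee_rot: [3.136, -0.005, -2.862]
wrist_force: [-0.3, 0.4, 0.3]
gripper_width: 0.0619
tool units [-0.005  0.078  2.388] dist mm 95.6
turn units -2.005 alt -0.005
t 35.53 pos [ 0.4173 -0.2334  0.116 ] yaw -164.0 tilt [ 0.005  0.006 -1.   ] F [-0.3  0.4  0.3] w 0.0619 q [-0.56  0.01  2.13  0.    1.01 -2.41]
```

```bash
python3 -m inch '[[[0,0.07,0.2,-0.005],[0,0,0.4,0],[0,0,0.5,0],[0,0,0.4,0],[0,0,0.2,0],[0,0,0,0]]]'; python3 go.py .416 -.23 .0205 197
```

```text
t: 36.03
position: [0.4219, -0.2331, 0.0498]
ee_rot: [-3.139, 0.003, -2.844]
wrist_force: [0.1, -0.2, 0.4]
gripper_width: 0.0616
tool units [0.12  0.119 0.732] dist mm 30.1
turn units -2.0 alt 0.0
t 36.03 pos [ 0.4219 -0.2331  0.0498] yaw -162.9 tilt [-0.003 -0.002 -1.   ] F [ 0.1 -0.2  0.4] w 0.0616 q [-0.56  0.1   2.18  0.    0.85 -2.43]
```

```bash
python3 -m inch '[[[0.1,0.1,0.15,0],[0.03,0.02,0.25,0],[0,0,0.2,0],[0,0,0.12,0],[0,0,0,0],[0,0,0,0]]]'; python3 go.py .416 -.23 .0205 197
```

```text
t: 36.53
position: [0.4178, -0.2312, 0.0216]
ee_rot: [-3.134, 0.007, -2.843]
wrist_force: [-0.0, -0.5, 1.1]
gripper_width: 0.0617
tool units [0.034 0.042 0.028] dist mm 2.4
turn units -1.999 alt 0.001
t 36.53 pos [ 0.4178 -0.2312  0.0216] yaw -162.9 tilt [-0.007 -0.007 -1.   ] F [-0.  -0.5  1.1] w 0.0617 q [-0.56  0.14  2.21  0.    0.79 -2.43]
```

Now pinching the bar's ends.

```bash
python3 -m inch '[[[0.03,0.04,0.03,0],[0,0,0,0],[0,0,0,0],[0,0,0,0],[0,0,0,0],[0,0,0,0]]]' 0 50; python3 st.py; python3 -m inch '[[[0.02,0,-0.05,0],[0.01,0,-0.05,0]]]'; python3 st.py
```

```text
t: 37.03
position: [0.4168, -0.23, 0.0213]
ee_rot: [-3.134, 0.008, -2.843]
wrist_force: [0.6, 1.3, -1.3]
gripper_width: 0.0295
t 37.03 pos [ 0.4168 -0.23    0.0213] appr [ 0.01  -0.005 -1.   ] q [-5.5770e-01  1.3410e-01  2.2128e+00  2.0000e-03  7.8350e-01 -2.4280e+00] qv [-0.001  0.     0.002 -0.002 -0.001  0.   ] F [ 0.6  1.3 -1.3]
t: 37.2
position: [0.4161, -0.2302, 0.0251]
ee_rot: [-3.134, 0.01, -2.843]
wrist_force: [2.2, -2.0, -4.8]
gripper_width: 0.0289
t 37.2 pos [ 0.4161 -0.2302  0.0251] appr [ 0.011 -0.005 -1.   ] q [-0.5592  0.1262  2.2128  0.0027  0.7904 -2.4301] qv [-0.005 -0.042 -0.002 -0.     0.043 -0.007] F [ 2.2 -2.  -4.8]
```

```bash
python3 -m inch '[[[0.01,0,-0.05,0],[0.01,0,-0.05,0],[0,0,-0.05,0],[0,0,-0.05,0]]]'; python3 st.py; python3 - <<'E'
from h import *
snap('scene','s12')
E
python3 st.py
```

```text
t: 37.53
position: [0.4151, -0.2305, 0.0333]
ee_rot: [-3.133, 0.009, -2.842]
wrist_force: [2.9, 0.2, -3.8]
gripper_width: 0.0292
t 37.53 pos [ 0.4151 -0.2305  0.0333] appr [ 0.011 -0.005 -1.   ] q [-5.6040e-01  1.1110e-01  2.2101e+00  2.0000e-03  8.0800e-01 -2.4317e+00] qv [-0.001 -0.045 -0.014 -0.002  0.059 -0.001] F [ 2.9  0.2 -3.8]
t 37.58 pos [ 0.4151 -0.2306  0.0337] appr [ 0.011 -0.005 -1.   ] q [-5.6050e-01  1.1050e-01  2.2098e+00  2.0000e-03  8.0900e-01 -2.4317e+00] qv [ 0.001  0.002  0.     0.003 -0.006  0.   ] F [ 0.6 -0.2 -3.7]
```

View pics/s12.png

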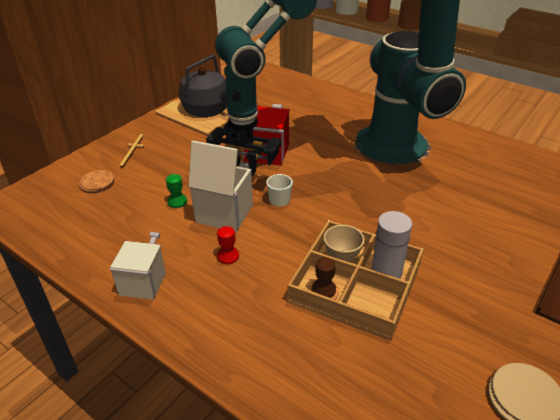

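```bash
cat > lid.py <<'E'
import sys; from h import *
p,W=cloud('scene',sys.argv[1])
ex=np.array([.9557,.2942]);ey=np.array([-.2942,.9557]);c=np.array([.5515,-.187])
D=W[...,:2]-c; X=D@ex;Y=D@ey;Z=W[...,2]
m=(np.abs(Y)<.05)&(X>-.07)&(X<.12)&(Z>.13)&(Z<.24)
# exclude dark gripper
m&=(p.max(-1)>110)
x,z=X[m],Z[m]; v=np.stack([x-x.mean(),z-z.mean()]); w,e=np.linalg.eigh(v@v.T); d=e[:,1]; d*=np.sign(d[1])
print(m.sum(),'lid angle',np.arctan2(d[1],-d[0]),'zmax',np.percentile(z,99))
E
python3 - <<'E'
from h import *
E
for f in s11 s12; do python3 lid.py $f; done
```

```text
172 lid angle 0.1704530397080944 zmax 0.22601630914431664
1711 lid angle 1.1855112471245683 zmax 0.2214581058629674
```

The lid is at about 1.19 rad, which matches the bar height, so the bar isn't slipping. Continuing gently.

```bash
python3 -m inch '[[[0,0,-0.05,0],[0,0,-0.05,0],[0,0,-0.05,0],[-0.01,0,-0.05,0]]]'; python3 st.py;  python3 -m inch '[[[-0.01,0,-0.04,0],[-0.01,0,-0.04,0],[-0.01,0,-0.04,0]]]'; python3 st.py;python3 - <<'E'
from h import *
snap('scene','s13')
E
python3 lid.py s13
```

```text
t: 37.92
position: [0.415, -0.2305, 0.0426]
ee_rot: [-3.133, 0.008, -2.842]
wrist_force: [-0.9, -1.3, -1.8]
gripper_width: 0.0292
t 37.92 pos [ 0.415  -0.2305  0.0426] appr [ 0.01  -0.005 -1.   ] q [-5.6020e-01  9.5900e-02  2.2047e+00  1.1000e-03  8.2940e-01 -2.4311e+00] qv [ 0.007 -0.043 -0.022 -0.008  0.065  0.01 ] F [-0.9 -1.3 -1.8]
t: 38.17
position: [0.4154, -0.2304, 0.0485]
ee_rot: [-3.133, 0.007, -2.842]
wrist_force: [-0.6, -0.8, -0.3]
gripper_width: 0.0289
t 38.17 pos [ 0.4154 -0.2304  0.0485] appr [ 0.009 -0.006 -1.   ] q [-5.5860e-01  8.7800e-02  2.1999e+00 -4.0000e-04  8.4330e-01 -2.4290e+00] qv [ 0.007 -0.031 -0.02  -0.003  0.05   0.01 ] F [-0.6 -0.8 -0.3]
1455 lid angle 0.4674916531919527 zmax 0.17440524447137448
```

```bash
python3 -m inch '[[[-0.01,0,-0.03,0],[-0.01,0,-0.03,0],[-0.01,0,-0.03,0]]]'; python3 st.py;  python3 -m inch '[[[-0.01,0,-0.03,0],[-0.01,0,-0.03,0]]]'; python3 st.py;python3 - <<'E'
from h import *
snap('scene','s14')
E
python3 lid.py s14
```

```text
t: 38.47
position: [0.4161, -0.2302, 0.0528]
ee_rot: [-3.133, 0.005, -2.841]
wrist_force: [-1.0, -0.8, 0.8]
gripper_width: 0.0293
t 38.47 pos [ 0.4161 -0.2302  0.0528] appr [ 0.008 -0.006 -1.   ] q [-5.5690e-01  8.2400e-02  2.1957e+00 -1.7000e-03  8.5390e-01 -2.4268e+00] qv [ 0.007 -0.022 -0.016 -0.004  0.041  0.008] F [-1.  -0.8  0.8]
t: 38.63
position: [0.4165, -0.23, 0.0555]
ee_rot: [-3.134, 0.005, -2.841]
wrist_force: [-1.1, -1.2, 1.4]
gripper_width: 0.0291
t 38.63 pos [ 0.4165 -0.23    0.0555] appr [ 0.007 -0.006 -1.   ] q [-5.5570e-01  7.9200e-02  2.1930e+00 -2.3000e-03  8.6050e-01 -2.4254e+00] qv [ 0.008 -0.019 -0.019 -0.001  0.039  0.008] F [-1.1 -1.2  1.4]
830 lid angle 0.1114935475905403 zmax 0.1406770247246096
```

```bash
python3 -m inch '[[[-0.01,0,-0.025,0],[-0.01,0,-0.025,0]]]'|sed -n '2p;4p'; python3 -m inch '[[[0,0,-0.025,0],[0,0,-0.025,0]]]'|sed -n '2p;4p';  python3 - <<'E'
from h import *
snap('scene','s15')
E
python3 - <<'E'
from h import *
p,W=cloud('scene','s15')
ex=np.array([.9557,.2942]);ey=np.array([-.2942,.9557]);c=np.array([.5515,-.187])
D=W[...,:2]-c; X=D@ex;Y=D@ey;Z=W[...,2]
m=(np.abs(Y)<.045)&(np.abs(X)<.05)&(Z>.1)&(Z<.24)&(p.max(-1)>110)
A=np.polyfit(X[m],Z[m],1); print(m.sum(),A,np.median(Z[m]))
E
python3 st.py
```

```text
position: [0.417, -0.2299, 0.0579]
wrist_force: [-1.7, -0.5, 0.8]
position: [0.4171, -0.2298, 0.0584]
wrist_force: [4.3, -4.6, -14.3]
909 [7.43204634e-05 1.25279662e-01] 0.12527381644103042
t 39.07 pos [ 0.4171 -0.2298  0.0584] appr [ 0.007 -0.007 -1.   ] q [-0.5544  0.0752  2.1907 -0.0027  0.8663 -2.4239] qv [-0.     0.003 -0.003 -0.     0.004 -0.001] F [  3.1  -4.2 -11. ]
```

The lid is closed: its face is level at z 0.125, with the pedal against its top stop. Letting go and backing off.

```bash
python3 -m inch '[[[0,0,0,0],[0,0,0,0]]]'|sed -n '2p;4p'; python3 -m inch '[[[0,0,0,0],[0,0,0,0],[0,0,0,0],[0,0,0,0]]]' 0.7|sed -n '2,5p'; python3 -m inch '[[[0,0,-0.2,0],[0,0,-0.4,0],[0,0,-0.6,0],[0,0,-0.7,0],[0,0,-0.7,0],[0,0,-0.6,0],[0,0,-0.3,0],[0,0,0,0]]]'; python3 - <<'E'
from h import *
snap('scene','s16'); snap('top','t16'); snap('wrist','w16')
E
```

```text
position: [0.4171, -0.2299, 0.0583]
wrist_force: [-1.7, -0.9, -1.0]
position: [0.419, -0.2298, 0.0599]
ee_rot: [-3.133, 0.008, -2.843]
wrist_force: [-0.7, 0.7, -0.5]
gripper_width: 0.0539
t: 40.23
position: [0.417, -0.2275, 0.2099]
ee_rot: [-3.134, 0.009, -2.843]
wrist_force: [0.8, 0.1, 0.7]
gripper_width: 0.0618
```

View pics/s16.png

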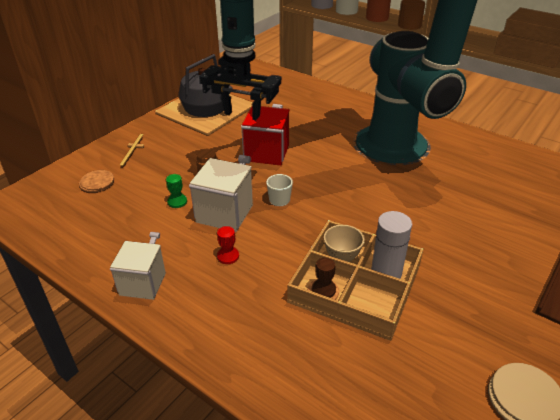

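```bash
python3 - <<'E'
from h import *
def reg(W,u0,u1,v0,v1,z0,z1):
    m=np.zeros((420,560),bool); m[v0:v1,u0:u1]=1
    return m&(W[...,2]>z0)&(W[...,2]<z1)
for f in ('top0','t16'):
    p,W=cloud('top',f)
    for n,a in dict(lid=(315,380,190,250,.112,.14),bar=(352,370,262,277,.05,.10),stand=(205,250,180,220,.085,.11),caddy=(170,205,225,260,.12,.17),bowl=(212,246,220,252,.058,.075),cup=(300,335,252,285,.045,.075),jar=(385,415,245,275,.04,.085),red=(290,320,175,200,.06,.1),green=(378,402,200,222,.06,.1)).items():
        m=reg(W,*a)
        if m.sum()<5: print(f,n,m.sum()); continue
        P=W[m]; r=cv2.minAreaRect((P[:,:2]*1000).astype(np.float32)); print(f,n,m.sum(),round(float(np.median(P[:,2])),4),np.round(r[0],1),np.round(r[1],0))
E
```

```text
top0 lid 1519 0.1264 [ 552.5 -186.5] [116. 116.]
top0 bar 116 0.0836 [ 423.6 -227.5] [36. 30.]
top0 stand 0
top0 caddy 567 0.1605 [499.1 242.1] [67. 67.]
top0 bowl 200 0.0684 [520.7 142.7] [89. 89.]
top0 cup 148 0.0587 [ 423.5 -109.6] [65. 65.]
top0 jar 363 0.0675 [ 446.4 -338.8] [58. 54.]
top0 red 161 0.0811 [662.4 -77.6] [38. 37.]
top0 green 171 0.0809 [ 588.6 -318.9] [37. 39.]
t16 lid 1770 0.126 [ 552.7 -186.9] [116. 116.]
t16 bar 1
t16 stand 152 0.0948 [626.3 161.3] [36. 38.]
t16 caddy 570 0.1605 [498.9 242.3] [69. 66.]
t16 bowl 200 0.0686 [520.1 142.8] [94. 88.]
t16 cup 149 0.0592 [ 423.4 -109.4] [65. 65.]
t16 jar 0
t16 red 163 0.0817 [662.2 -77.8] [37. 40.]
t16 green 172 0.0806 [ 589.8 -318.7] [38. 39.]
```

The jar is hidden by the arm from above, so I'll check it in the wrist picture.

```bash
python3 - <<'E'
from h import *
p,W=cloud('wrist','w16')
D=np.hypot(W[...,0]-.446,W[...,1]+.338)
m=(D<.06)&(W[...,2]>.055)&(W[...,2]<.08); P=W[m]; print(m.sum(),np.median(P,0) if m.any() else '')
if m.any(): print(cv2.minAreaRect((P[:,:2]*1000).astype(np.float32)))
m=(np.hypot(W[...,0]-.416,W[...,1]+.229)<.02)&(W[...,2]>.05); P=W[m]; print(m.sum(),np.percentile(P[:,2],95) if m.any() else '')
E
```

```text
2837 [ 0.44233322 -0.33947554  0.06792722]
((444.51837158203125, -340.7886047363281), (51.22456359863281, 51.409912109375), 10.286590576171875)
1526 0.29887930350022707
```

View pics/w16.png

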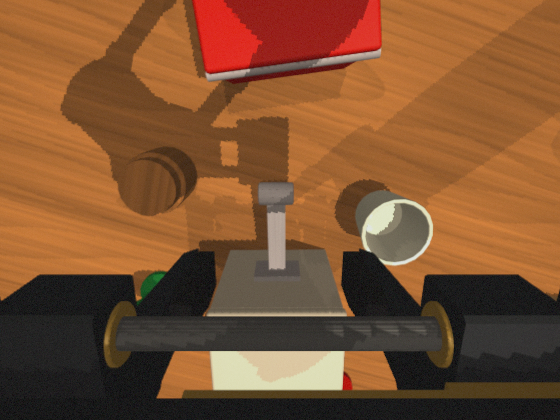

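The wrist view shows the bar up at (276,193), with the jar (150,185) and cup (395,230) standing where they were. Handing in.

```bash
python3 -c "
from rig import job_done; print(job_done())"
```

```text
the job is handed in; nothing more can be done
None
```

I handed the job in at about 40 s of the 72 s allowed. The stand is on the mat, the whisk is in the box and the lid is closed. The hand-in gave no verdict.

**What I did:** I moved the stand from the lid to the cork mat. I pinched the pedal bar and pressed it to its stop, so the lid opened past upright and stayed there. I set the whisk on the box floor tines down, pinched the bar again and eased it up, holding it the whole way.

**Last checks:**
- **Stand:** upright on the mat, within about 2 mm of its centre; its top is at 94–95 mm (expected 95).
- **Whisk:** before closing, its handle top was at 102 mm (expected 100), standing upright inside the box.
- **Lid:** during closing I measured 1.19, 0.47, then 0.11 rad. It ended level at 125 mm with no slam seen. The pedal was back at its top stop when I let go.
- **Other things:** caddy, bowl and cup are within 1 mm of where they started. The jar was hidden from above at the end; the wrist camera put it within about 3 mm.

**What went less well:**
- **Tool tilt:** the tool's tilt built up to about 11° during fast moves. Undoing it took an out-and-back move, which ran the elbow joint to its lower limit (0.3105 rad against 0.31), with a brief 54 N at the wrist. I straightened the rest by pushing on the pinched bar with about 20 N, which raised the lid slightly before the actual press.
- **Contact forces:** setting down the stand and the whisk each peaked at about 25 N, and the pedal stop at about 33 N.
- **Stand release:** it may have been 1–2 mm above the mat when the fingers opened.

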